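Open up the toppings tray and set its display lamp

TASK

Get the toppings station ready for opening: raise all four green sides of the fold-down tray upright, then stand every topping jar that is out on the counter upright inside the tray. Last of all take the display lamp by its tube and set its arm to 50 degrees above the counter, leaning over towards the tray, let go and make sure for a couple of seconds that it stays there. Leave the bowl, the soda bottle and the scoop where they are.

Things in the scene. Friction and masses are not known exactly. Their poses are not given: they have to be found in the camera images.
- tray: Fold-down toppings tray screwed to the counter (it cannot move). Origin: centre of its underside, on the counter; z up. Square aluminium base 140 x 140 mm, 12 mm thick: its floor is 12 mm above the origin. Its four green sides hinge on the base edges; the axes of this frame are square to the edges. Four jars fit on the floor two by two.
- side_near (a joint): Hinge of the green side on the tray's -x edge: 0 = folded flat outwards, 1.571 rad = upright, stop at 1.62. Hinge line 12 mm above the counter, 72 mm from the tray's centre along -x. The hinge is stiff and stays wherever it is left; about 2.5 N at the hem moves it. It starts part way up, with room for fingertips under the hem.
- side_near_hem (a point): Middle of that side's hem, on the hem's axis. The side is a 4 mm sheet 126 mm wide, ending in a rolled hem 8 mm thick whose axis lies 50 mm from the hinge line.
- side_far (a joint): Hinge of the green side on the tray's +x edge: 0 = folded flat outwards, 1.571 rad = upright, stop at 1.62. Hinge line 12 mm above the counter, 72 mm from the tray's centre along +x. The hinge is stiff and stays wherever it is left; about 2.5 N at the hem moves it. It starts part way up, with room for fingertips under the hem.
- side_far_hem (a point): Middle of that side's hem, on the hem's axis. The side is a 4 mm sheet 126 mm wide, ending in a rolled hem 8 mm thick whose axis lies 50 mm from the hinge line.
- side_left (a joint): Hinge of the green side on the tray's +y edge: 0 = folded flat outwards, 1.571 rad = upright, stop at 1.62. Hinge line 12 mm above the counter, 72 mm from the tray's centre along +y. The hinge is stiff and stays wherever it is left; about 2.5 N at the hem moves it. It starts part way up, with room for fingertips under the hem.
- side_left_hem (a point): Middle of that side's hem, on the hem's axis. The side is a 4 mm sheet 126 mm wide, ending in a rolled hem 8 mm thick whose axis lies 50 mm from the hinge line.
- side_right (a joint): Hinge of the green side on the tray's -y edge: 0 = folded flat outwards, 1.571 rad = upright, stop at 1.62. Hinge line 12 mm above the counter, 72 mm from the tray's centre along -y. The hinge is stiff and stays wherever it is left; about 2.5 N at the hem moves it. It starts part way up, with room for fingertips under the hem.
- side_right_hem (a point): Middle of that side's hem, on the hem's axis. The side is a 4 mm sheet 126 mm wide, ending in a rolled hem 8 mm thick whose axis lies 50 mm from the hinge line.
- jar_a_mid (a point): Closed topping jar, pink with a white lid, upright on the counter at the start: 50 mm across (the upper 65 mm, lid included, is 49 mm across), 85 mm tall, 0.11 to 0.22 kg, may be absent. This point is its centre, 42.5 mm above its underside; z is its axis.
- jar_b_mid (a point): Closed topping jar, yellow with a white lid, upright on the counter at the start: 50 mm across (the upper 65 mm, lid included, is 49 mm across), 85 mm tall, 0.11 to 0.22 kg, may be absent. This point is its centre, 42.5 mm above its underside; z is its axis.
- jar_c_mid (a point): Closed topping jar, brown with a white lid, upright on the counter at the start: 50 mm across (the upper 65 mm, lid included, is 49 mm across), 85 mm tall, 0.11 to 0.22 kg, may be absent. This point is its centre, 42.5 mm above its underside; z is its axis.
- jar_d_mid (a point): Closed topping jar, teal with a white lid, upright on the counter at the start: 50 mm across (the upper 65 mm, lid included, is 49 mm across), 85 mm tall, 0.11 to 0.22 kg, may be absent. This point is its centre, 42.5 mm above its underside; z is its axis.
- lamp_arm (a joint): Angle of the display lamp's yoke above the counter, on the tray's side: 0 = level, reaching out over the counter towards the tray, 1.571 rad = straight up, more = leaning away from the tray. 50 degrees is 0.873 rad. Friction pivot that stays wherever it is left; it takes about 2 to 5 N at the tube to move it.
- lamp_pivot (a point): Centre of the lamp's fixed pivot line, 75 mm above the counter, between two cheeks (at x = +-70 mm, 93 mm high) on a foot 200 mm along x, 110 mm along y, 16 mm high. The pivot line is this point's x axis; its -y axis points to the tray's side; the yoke turns in its y-z plane.
- lamp_tube (a point): Middle of the lamp's head: a round white tube 24 mm in diameter, 170 mm long, parallel to the pivot line and 180 mm from it, carried by two flat brass arms near its ends (78 mm either side of the middle); the middle 130 mm is free to take hold of.
- bowl: Bystander: beige crockery bowl 150 mm across, 65 mm high, loose. Origin at the centre of its underside.
- soda: Bystander: green glass soda bottle, 60 mm across, 200 mm tall, loose. Origin at the centre of its underside.
- scoop: Bystander: aluminium ice cream scoop lying on the counter, 200 mm long, up to 55 mm wide and 26 mm high, loose. Origin on the counter under the front end of its handle, handle towards -x of its frame and bowl towards +x.
Mind the look-alikes: they are no part of the job. Leave any blue or purple look-alike of the part that bears jar_b_mid alone.

How it is judged:
By the outcome, as a careful person would: the job done as asked, in the order asked, and still so for the second after the job is handed in, with the robot touching nothing.
Of jar_a, jar_b, jar_c, jar_d only 3 to 4 are there at a start; the rules pass over those that are not, and their reading is None.
At some moment in a run one of jar_a, jar_b, jar_c, jar_d may be knocked a few centimetres aside while the robot is not near it.
It also fails if it takes over 192 s, if anything falls off the work surface, if the arm or the gripper's body presses on something with over 40 N, if the wrist force passes 120 N, or if a joint passes its speed limit or range.

ROBOT

A 6-joint arm with a two-finger parallel gripper is mounted at the origin on the work surface. World frame = base frame: x ahead of the robot, y to its left, z up, the work surface at z = 0. Lengths are in m, angles in rad, forces in N, time in s.
With the tool pointing down it reaches from about 0.275 to 0.725 m from the base axis. Payload 15.9 kg.
Tool frame: the origin (TCP) lies midway between the tips of the shut fingers; the grasp point (between the pads) lies 19 mm behind it; z points along the fingers, y is the line along which they close (so a half turn about z gives the same grasp; the last joint's range is limited). The gripper opens to 85 mm and grips with 20 to 120 N. Pads are 22 mm wide; open, the fingers measure 114 mm over their backs; the gripper's body (76 mm by 85 mm) begins 54 mm behind the grasp point. The pads swing forward as they close: fully open they stand 13 mm farther back than shut.
Start: joints at [1.209, 0.213, -0.034, 1.323, 0, 1.571], TCP at [0.177, 0.468, 0.2] pointing down, gripper open.
Joint ranges: [-2.98, 2.98], [-0.74, 1.72], [-1.14, 1.35], [-2.1, 2.04], [-1.57, 1.44], [-3.14, 3.14]. Speed limits (rad/s): [1.89, 1.89, 2.39, 2.57, 3.14, 3.14].

INTERFACE

Orientations are given as a unit quaternion [x, y, z, w].
In Python, from station import observe, viewer, order gives the robot as it stands. The module is installed in compiled form; this text tells all that it offers.
- The arm moves only by the tool step_arm, never from a script. Its argument "motion" is a list that holds one entry, the list of rows, each a list of 7 numbers: the closure, from 0 (fully open) to 1 (shut), then the shift along the tool's x, y, z in m, then the turn, a rotation vector about the tool's x, y, z in rad. In form: [[[jaw, dx, dy, dz, wx, wy, wz], ...]]. A call has 1 to 8 rows; each row is the pose to reach, as a shift and turn from the pose commanded when the call began, along the tool's axes at that moment; what a row does not reach only later rows make up. A row lasts 1/8 s, in which the tool goes at most 62.5 mm and 10.7 degrees, less where a joint would pass 70% of its speed; a pose out of reach is approached as far as the arm can. A call with a gripper value outside its range is refused whole. The fingers move at their own pace and stop on an object; "force" is the grip in N (left out, the last holds). Time passes only in rows, so rows that repeat a pose let the fingers close. It gives the time, the measured TCP pose, the force, the opening and the grip force at its end, in the units of the state.
- observe(): the state, without advancing time (a new reading comes with each control period).
- viewer.get_image(name): name is "scene" or "top" or "wrist"; returns a dict with "frame" (384x512x3 uint8, red, green, blue), "fx", "fy", "cx", "cy" (pixels), "view" (4x4, takes a point from world to camera coordinates); the wrist camera has in their place "mount" (4x4, takes a point from camera to tool coordinates, whose origin is the TCP and whose axes are the flange's). Camera axes: x right, y down, z forward; pixel columns grow to the right and rows downward; lengths in m; the calibration is good to about 2 mm. The wrist camera is an equidistant fisheye: a pixel r from the principal point sees the ray r / f radians off the axis. A picture is of the moment at which its call begins: read the wrist's pose just before it. There is no depth.
- order.hand_in(): hands the job in; it is judged then, once.
The state is a dict: "clock": time; "qpos": joint angles; "dq": joint speeds; "effort": joint torques, N m; "tcp_pos": TCP position; "tcp_rot": TCP orientation; "force": force on the tool from outside, world axes, zero at the start; "torque": the same for the moment, N m; "grip_width": finger opening in m; "gripper_force": force on a finger pad.
Only numpy, scipy, OpenCV 4.12 (cv2) and the standard library are available. Lean on these libraries where they do the work, as an engineer would, in place of code of your own. Each camera call takes 0.05 s, during which the arm holds its last target. There are 200 camera calls.

## Working session

There is one attempt and no reset: what is moved stays moved. The work goes in short steps, Python scripts to look and compute and a tool call to move; the robot and the scene stay as the last step left them, time stands still between calls to the robot, and variables do not carry over. Pictures are saved under pics/ and viewed, at most 14 in all, crops included, and the job is handed in when it is done.

Besides the shell and the picture viewer there is one more tool, called after "Emit:" as name([rows], argument=value, ...), one row to a line, values as JSON. step_arm: Moves the arm, as the interface text tells. Its arguments: {"type":"object","properties":{"motion":{"type":"array","items":{"type":"array","items":{"type":"array","items":{"type":"number"}}}},"force":{"type":"number"}},"required":["motion"]}

```bash
mkdir -p pics
cat > h.py <<'E'
import numpy as np, cv2
from station import observe, viewer, order
from scipy.spatial.transform import Rotation as R
def snap(n,f):
    d=viewer.get_image(n); cv2.imwrite('pics/'+f,d['frame'][:,:,::-1]); np.save('pics/'+f+'.npy',d,allow_pickle=True); return d
def ray(d,u,v):
    V=np.array(d['view']); r=np.array([(u-d['cx'])/d['fx'],(v-d['cy'])/d['fy'],1]); Rm=V[:3,:3]
    return -Rm.T@V[:3,3], Rm.T@r
def atz(d,u,v,z):
    o,r=ray(d,u,v); return o+r*(z-o[2])/r[2]
def proj(d,p):
    V=np.array(d['view']); c=V[:3,:3]@np.array(p)+V[:3,3]; return [d['fx']*c[0]/c[2]+d['cx'],d['fy']*c[1]/c[2]+d['cy']]
def ld(f): return np.load('pics/'+f+'.npy',allow_pickle=True).item()
E
python3 - <<'E'
from h import *
np.set_printoptions(precision=4,suppress=True)
for n in('scene','top'):
    d=snap(n,n+'0.png'); print({k:d[k] for k in d if k!='frame'})
    im=cv2.resize(d['frame'][:,:,::-1],(800,600),interpolation=cv2.INTER_CUBIC); cv2.imwrite(f'pics/{n}0b.png',im)
print(observe())
E
```

```text
{'fx': 367.9390973003976, 'fy': 367.9390973003976, 'cx': 252.49117070016473, 'cy': 192.7855904134387, 'view': array([[ 0.1287,  0.9915,  0.0167, -0.0508],
       [ 0.6308, -0.0688, -0.7729, -0.2496],
       [-0.7652,  0.11  , -0.6343,  1.4003],
       [ 0.    ,  0.    ,  0.    ,  1.    ]])}
{'fx': 412.585803202823, 'fy': 412.585803202823, 'cx': 254.5888806644304, 'cy': 188.71281839379728, 'view': array([[-0.0032, -0.9999,  0.0097, -0.0362],
       [-0.9988,  0.0027, -0.0487,  0.4875],
       [ 0.0487, -0.0099, -0.9988,  1.2877],
       [ 0.    ,  0.    ,  0.    ,  1.    ]])}
{'clock': 0.1, 'qpos': array([ 1.209 ,  0.2133, -0.035 ,  1.3235,  0.0001,  1.5708]), 'dq': array([-0.    ,  0.0003,  0.0037, -0.0008,  0.0016, -0.0009]), 'effort': array([ -0.0021, -68.7244,  48.781 ,   0.0121,  -0.0001,  -0.    ]), 'tcp_pos': array([0.1768, 0.4673, 0.1992]), 'tcp_rot': array([ 0.1799,  0.9837, -0.0005, -0.0001]), 'force': array([-0.5607,  1.118 , -0.4052]), 'torque': array([-0.0344,  0.0115, -0.0318]), 'gripper_force': 0.0, 'grip_width': 0.08528566235615813}
```

View pics/scene0b.png

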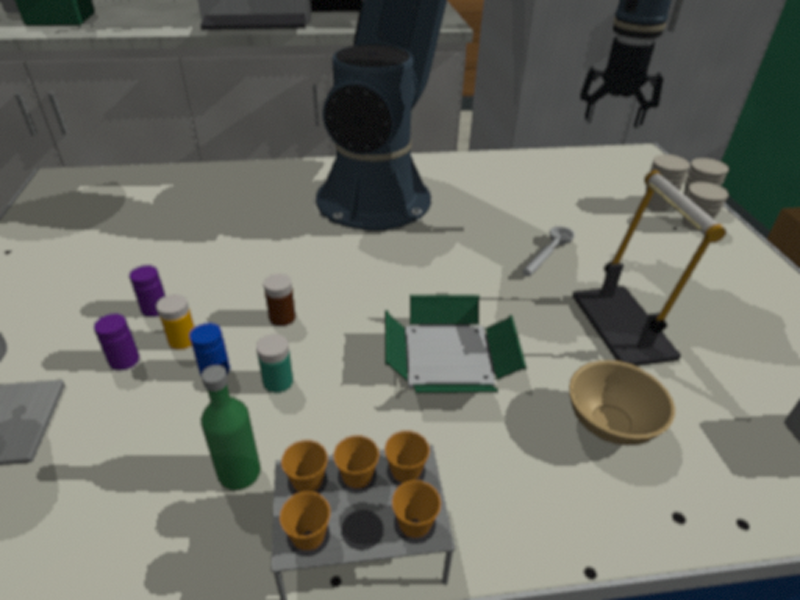

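View pics/top0b.png

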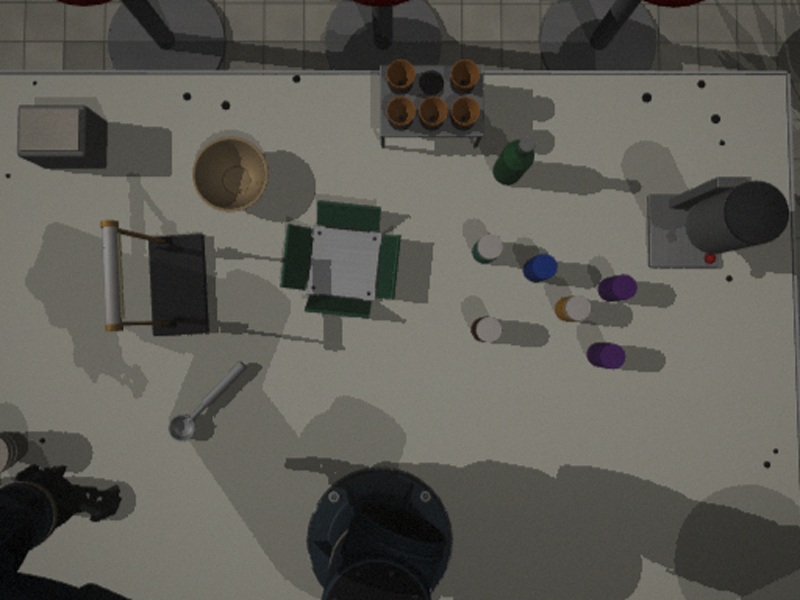

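The scene holds yellow, brown and teal jars, with no pink one. In the top view at 800 px, the lids are at about (573,308), (487,329) and (489,248), and the tray centre is at about (346,265). The lamp tube, at (112,275), leans away from the tray. I'll enlarge the tray and lamp to measure them.

Run:
```python
from h import *
d=ld('top0.png'); f=d['frame'][:,:,::-1]
a=cv2.resize(f[115:215,165:275],None,fx=5,fy=5,interpolation=cv2.INTER_CUBIC)
b=cv2.resize(f[125:225,55:145],None,fx=2.7,fy=5,interpolation=cv2.INTER_CUBIC)
im=np.clip(np.hstack([a,b]).astype(float)*1.5,0,255); print(im.shape)
cv2.imwrite('pics/crop1.png',im)
```

```text
(500, 793, 3)[ WARN:0@0.529] global loadsave.cpp:1063 imwrite_ Unsupported depth image for selected encoder is fallbacked to CV_8U.
```

View pics/crop1.png

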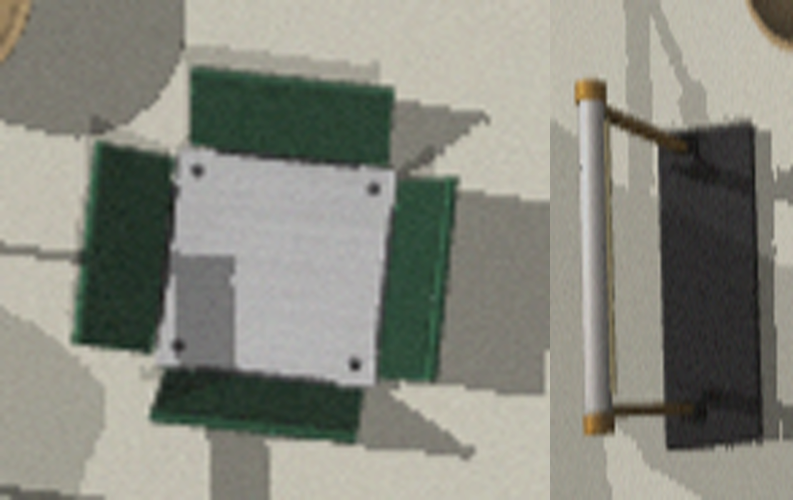

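The screws are at crop (197,170), (374,188), (355,364) and (179,345), and the hem edges are clear. The tube runs from (590,92) to (598,424). The foot corners are (655,130), (752,122), (762,440) and (668,450).

Run:
```python
from h import *
np.set_printoptions(precision=4,suppress=True)
d=ld('top0.png')
A=lambda x,y:((x+.5)/5-.5+165,(y+.5)/5-.5+115)
B=lambda x,y:((x-550+.5)/2.7-.5+55,(y+.5)/5-.5+125)
S=[atz(d,*A(*p),.012) for p in[(197,170),(374,188),(355,364),(179,345)]]
c=np.mean(S,0); ux=(S[0]+S[1]-S[2]-S[3])[:2]; ux/=np.linalg.norm(ux); uy=np.array([-ux[1],ux[0]])
e2=(S[0]+S[3]-S[1]-S[2])[:2]
print('tray',c,'yaw',np.degrees(np.arctan2(ux[1],ux[0])),np.degrees(np.arctan2(e2[1],e2[0]))-90)
from scipy.optimize import brentq
for n,dr,p,q in[('far',ux,(191,70),(393,90)),('left',uy,(97,143),(75,343)),('right',-uy,(455,180),(435,381)),('near',-ux,(152,421),(357,441))]:
    m=A((p[0]+q[0])/2,(p[1]+q[1])/2)
    fn=lambda t:(atz(d,*m,.012+.05*np.sin(t)+.0)[:2]-c[:2])@dr-(.072+.05*np.cos(t)+.003)
    ts=np.linspace(-.2,1.7,400); v=[fn(t) for t in ts]
    ro=[brentq(fn,ts[i],ts[i+1]) for i in range(399) if v[i]*v[i+1]<0]
    for t in ro: print(n,np.degrees(t),'hem',*(c[:2]+dr*(.072+.05*np.cos(t))),.012+.05*np.sin(t))
F=[atz(d,*B(*p),.016) for p in[(655,130),(752,122),(762,440),(668,450)]]
fc=np.mean(F,0); print('foot',fc, np.linalg.norm(F[0]-F[1]),np.linalg.norm(F[1]-F[2])); 
a=F[0]+F[1]-F[2]-F[3]; print('yaw',np.degrees(np.arctan2(a[1],a[0])))
for z in(.2,.22,.24): 
    t=[atz(d,*B(*p),z) for p in[(590,92),(598,424)]]; print(z,t,np.linalg.norm(t[0]-t[1]))
sc=ld('scene0.png'); k=1.5625
# tube mid via two cameras: scene ends (650,183),(716,232)
def tri(r1,r2):
    M=[];b=[]
    for o,r in(r1,r2):
        r=r/np.linalg.norm(r);P=np.eye(3)-np.outer(r,r);M.append(P);b.append(P@o)
    return np.linalg.solve(sum(M),sum(b))
s=lambda x,y:ray(sc,(x+.5)/k-.5,(y+.5)/k-.5)
t=[tri(s(650,183),ray(d,*B(590,92))),tri(s(714,232),ray(d,*B(598,424)))]
print('tube tri',t,np.mean(t,0))
# lids
for n,p,z in[('teal',(489,248),.085),('brown',(487,329),.085),('yellow',(574,308),.085),('blue',(541,267),.085),('p1',(618,287),.085),('p2',(607,355),.085)]:
    print(n,atz(d,(p[0]+.5)/k-.5,(p[1]+.5)/k-.5,z))
for n,p in[('soda',(508,170)),('bowl',(232,176))]: print(n,atz(d,p[0]/k,p[1]/k,.05))
```

```text
tray [0.5534 0.0718 0.012 ] yaw -5.940854826761356 -6.133948718956518
far 40.26869946672202 hem 0.6629408320508476 0.06039426769990714 0.04431865196596724
left 35.38783951489362 hem 0.5650524699512441 0.1839520196752784 0.0409554078081418
right 50.362771115366115 hem 0.5426279014538836 -0.031543125820921614 0.05050494516617844
near 53.13900048380901 hem 0.4519353399453302 0.08235163987246441 0.05200465856740061
foot [0.5107 0.4039 0.016 ] 0.11262952779975158 0.20029504354964575
yaw 4.562123135756592
0.2 [array([0.603 , 0.4631, 0.2   ]), array([0.4241, 0.4518, 0.2   ])] 0.17924177598110513
0.22 [array([0.5998, 0.4543, 0.22  ]), array([0.4241, 0.4433, 0.22  ])] 0.17601278447244068
0.24 [array([0.5965, 0.4455, 0.24  ]), array([0.4241, 0.4347, 0.24  ])] 0.17278379296377627
tube tri [array([0.5672, 0.3678, 0.332 ]), array([0.4439, 0.5149, 0.1485])] [0.5056 0.4413 0.2402]
teal [ 0.5736 -0.211   0.085 ]
brown [ 0.4189 -0.2057  0.085 ]
yellow [ 0.4584 -0.3721  0.085 ]
blue [ 0.5369 -0.3102  0.085 ]
p1 [ 0.4983 -0.4571  0.085 ]
p2 [ 0.3689 -0.4335  0.085 ]
soda [ 0.7324 -0.2561  0.05  ]
bowl [0.7208 0.2887 0.05  ]
```

```bash
cat >> h.py <<'E'
T=np.array([.5534,.0718]); ux=np.array([np.cos(np.radians(-6)),np.sin(np.radians(-6))]); uy=np.array([-ux[1],ux[0]])
def tp(a,b,z): return np.r_[T+a*ux+b*uy,z]
def down(psi,tilt=None):
    p=np.radians(psi); z=np.array([0,0,-1.]); y=np.array([np.cos(p),np.sin(p),0]); return R.from_matrix(np.c_[np.cross(y,z),y,z])
def go(*tg):
    """list of (pos, psi): shifts/turns from the present pose, in tool axes"""
    s=observe(); Rc=R.from_quat(s['tcp_rot']); 
    for p,psi in tg:
        Rt=psi if isinstance(psi,R) else down(psi)
        print(np.round(np.r_[Rc.inv().apply(np.array(p)-s['tcp_pos']),(Rc.inv()*Rt).as_rotvec()],4).tolist())
E
python3 - <<'E'
from h import *
go((tp(-.165,0,.12),-6),(tp(-.165,0,.028),-6))
E
```

```text
[-0.3326, -0.2785, 0.0794, -0.0009, 0.0006, 1.3137]
[-0.3326, -0.2784, 0.1714, -0.0009, 0.0006, 1.3137]
```

Emit:
step_arm([
  [[1,-0.3326,-0.2785,0.079,0,0,1.314],[1,-0.3326,-0.2785,0.079,0,0,1.314],[1,-0.3326,-0.2785,0.079,0,0,1.314],[1,-0.3326,-0.2785,0.079,0,0,1.314],[1,-0.3326,-0.2785,0.079,0,0,1.314],[1,-0.3326,-0.2785,0.079,0,0,1.314],[1,-0.3326,-0.2785,0.079,0,0,1.314],[1,-0.3326,-0.2785,0.079,0,0,1.314]],
])

```text
clock: 1.1
tcp_pos: [0.3901, 0.0859, 0.1197]
tcp_rot: [0.746, 0.666, -0.001, -0.0]
force: [-0.3, -0.1, 0.3]
grip_width: -0.0003
gripper_force: 0.0
```

Run:
```python
from h import *
s=observe();print(s['tcp_pos'],s['qpos'],s['force'],s['grip_width'])
go((tp(-.165,0,.028),-6),(tp(-.092,0,.028),-6))
```

```text
[0.39012433 0.08592141 0.11974883] [ 2.17251988e-01  4.27940058e-02 -4.36214770e-01  1.09320417e+00
 -5.42593333e-04  1.90183456e+00] [-0.31110584 -0.12194492  0.29596439] -0.00032139083075923344
[0.0031, -0.0011, 0.0917, -0.0012, 0.001, -0.0091]
[0.0038, 0.0719, 0.0917, -0.0012, 0.001, -0.0091]
```

Emit:
step_arm([
  [[1,0,0,0.046,0,0,0],[1,0,0,0.092,0,0,0],[1,0,0,0.092,0,0,0],[1,0,0.02,0.092,0,0,0],[1,0,0.035,0.092,0,0,0],[1,0,0.05,0.092,0,0,0],[1,0,0.06,0.092,0,0,0],[1,0,0.06,0.092,0,0,0]],
])

```text
clock: 2.1
tcp_pos: [0.4496, 0.0831, 0.0287]
tcp_rot: [0.743, 0.669, -0.0, -0.0]
force: [-0.2, 0.3, -0.2]
grip_width: -0.0001
gripper_force: 0.0
```

Emit:
step_arm([
  [[1,0,0.005,0,0,0,0],[1,0,0.009,0,0,0,0],[1,0,0.013,0,0,0,0],[1,0,0.013,0,0,0,0]],
])

```text
clock: 2.6
tcp_pos: [0.4623, 0.0818, 0.0286]
tcp_rot: [0.743, 0.669, 0.0, 0.0]
force: [-0.2, 0.6, -0.4]
grip_width: 0.0002
gripper_force: 0.0
```

Run:
```python
from h import *
s=observe();print(s['tcp_pos'],s['force'],(s['tcp_pos'][:2]-T)@ux)
d=snap('scene','s1.png'); w=snap('wrist','w1.png')
a=cv2.resize(d['frame'][170:270,220:360,::-1],None,fx=4,fy=4,interpolation=cv2.INTER_CUBIC)
b=w['frame'][:,:,::-1]; b=cv2.resize(b,(int(512*400/384*.45),400)); 
cv2.imwrite('pics/v1.png',np.hstack([a,b])); print({k:w[k] for k in w if k!='frame'})
```

```text
[0.46229752 0.08175073 0.02861982] [-0.1613596   0.61546981 -0.40636101] -0.0916435479925943
{'fx': 297.3186396354542, 'fy': 297.3186396354542, 'cx': 257.3135676763491, 'cy': 185.68669318421465, 'mount': array([[-3.19649964e-04, -9.65370544e-01, -2.60882371e-01,
         6.62010566e-02],
       [ 9.99999927e-01, -2.53930894e-04, -2.85617364e-04,
         9.57114136e-04],
       [ 2.09480497e-04, -2.60882443e-01,  9.65370554e-01,
        -1.74569597e-01],
       [ 0.00000000e+00,  0.00000000e+00,  0.00000000e+00,
         1.00000000e+00]])}
```

View pics/v1.png

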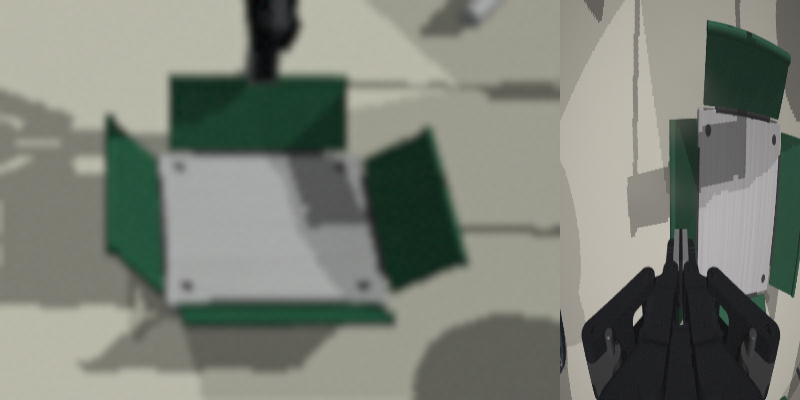

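The scene crop shows the fingertips against the near hem, at about (257,76) in the crop. I'll compute its angle.

```bash
cat >> h.py <<'E'
def hemfit(d,axis,u,v,r=.003):
    from math import degrees
    # angle whose hem-top point projects nearest to pixel row/col
    best=[]
    for t in np.radians(np.arange(20,100,.5)):
        q=np.r_[T+axis*(.072+.05*np.cos(t)),.012+.05*np.sin(t)+r]; p=proj(d,q); best.append((np.hypot(p[0]-u,p[1]-v) if v is not None and u is not None else abs(p[0]-u) if v is None else abs(p[1]-v),degrees(t)))
    return min(best)
E
python3 - <<'E'
from h import *
d=ld('s1.png')
f=lambda x,y:((x+.5)/4-.5+220,(y+.5)/4-.5+170)
print(hemfit(d,-ux,None,f(257,76)[1]))
for t in(60,75,90):
    print(t,proj(d,np.r_[T-ux*(.072+.05*np.cos(np.radians(t))),.012+.05*np.sin(np.radians(t))+.003]),f(257,76))
d0=ld('scene0.png');
E
```

```text
(np.float64(0.0042101217642311894), 63.50000000000001)
60 [np.float64(284.9628063769532), np.float64(188.42920060505068)] (283.875, 188.625)
75 [np.float64(285.5012568602388), np.float64(189.7561763377837)] (283.875, 188.625)
90 [np.float64(285.9935553930415), np.float64(192.26157336256605)] (283.875, 188.625)
```

Emit:
step_arm([
  [[1,0,0.002,0,0,0,0],[1,0,0.004,0,0,0,0],[1,0,0.006,0,0,0,0],[1,0,0.006,0,0,0,0]],
])

```text
clock: 3.2
tcp_pos: [0.4682, 0.0811, 0.0286]
tcp_rot: [0.743, 0.669, 0.0, 0.0]
force: [-0.5, -0.9, -0.1]
grip_width: -0.0006
gripper_force: 0.0
```

Run:
```python
from h import *
d=snap('top','t2.png'); e=snap('scene','s2.png')
a=cv2.resize(d['frame'][115:235,165:275,::-1],None,fx=4,fy=4,interpolation=cv2.INTER_CUBIC)
b=cv2.resize(e['frame'][170:270,265:345,::-1],None,fx=4,fy=4.8,interpolation=cv2.INTER_CUBIC)
cv2.imwrite('pics/v2.png',np.clip(1.4*np.hstack([a,b]).astype(float),0,255).astype(np.uint8))
print(proj(d,observe()['tcp_pos']))
```

```text
[np.float64(216.4295371013719), np.float64(194.78939066700116)]
```

View pics/v2.png

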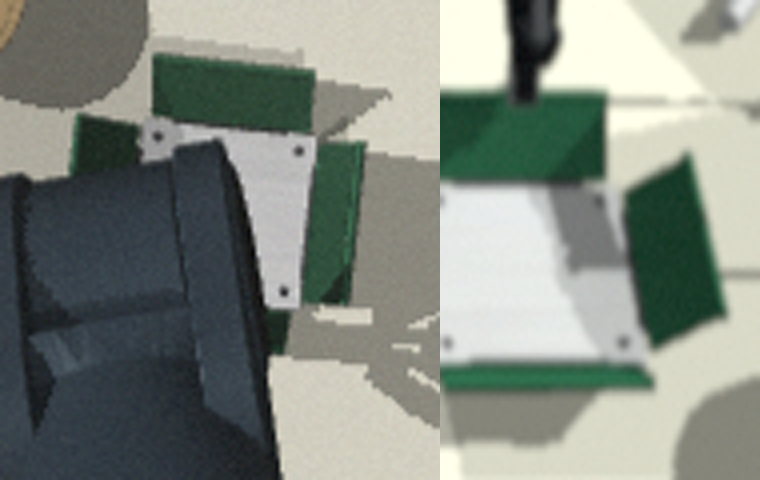

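Run:
```python
from h import *
s=observe(); print(s['tcp_pos'],s['force'],s['torque'],s['effort'])
e=ld('s2.png'); p=proj(e,s['tcp_pos']); print('tcp in scene',p,'crop',440+(p[0]-265)*4,(p[1]-170)*4.8)
w=snap('wrist','w2.png'); a=w['frame'][60:330,150:420,::-1]
cv2.imwrite('pics/v3.png',np.clip(1.3*cv2.resize(a,None,fx=2.2,fy=2.2,interpolation=cv2.INTER_CUBIC).astype(float),0,255).astype(np.uint8))
M=np.array(w['mount'])
def wp(pt):
    c=np.linalg.inv(M)@np.r_[pt,1]; th=np.arctan2(np.hypot(c[0],c[1]),c[2]); ph=np.arctan2(c[1],c[0]); r=w['fx']*th
    return w['cx']+r*np.cos(ph),w['cy']+r*np.sin(ph)
Rc=R.from_quat(s['tcp_rot'])
for n,P in[('tcp',s['tcp_pos']),('hem53',tp(-.102,0,.052)),('hem90',tp(-.072,0,.062)),('hinge',tp(-.072,0,.012))]:
    q=wp(Rc.inv().apply(P-s['tcp_pos'])); print(n,(q[0]-150)*2.2,(q[1]-60)*2.2)
```

```text
[0.46799395 0.08112089 0.02857696] [-0.18497619 -0.80909983 -0.20858019] [-0.03689445 -0.00669111  0.0341967 ] [-4.01337782e-02 -6.72504687e+01  4.26537573e+01 -1.81495305e-02
 -1.79599541e-03 -2.69437303e-03]
tcp in scene [np.float64(284.6798451442145), np.float64(199.1611703800052)] crop 518.7193805768579 139.9736178240249
tcp 232.9337366954777 340.96140274001175
hem53 168.7680215834838 374.8274882496784
hem90 290.7560779576783 391.74660634370997
hinge 278.140330521186 322.909736330851
```

View pics/v3.png

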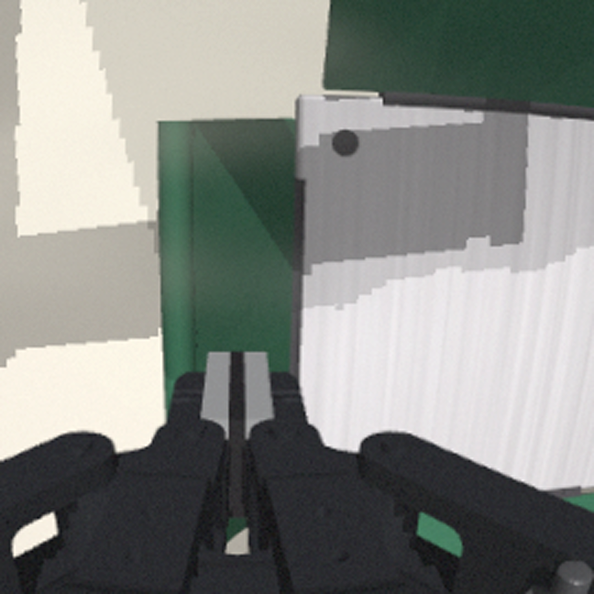

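Run:
```python
from h import *
s=observe(); w=ld('w2.png'); M=np.array(w['mount']); Rc=R.from_quat(s['tcp_rot'])
def wp(P):
    c=np.linalg.inv(M)@np.r_[Rc.inv().apply(P-s['tcp_pos']),1]; th=np.arctan2(np.hypot(c[0],c[1]),c[2]); ph=np.arctan2(c[1],c[0]); r=w['fx']*th
    return [round((w['cx']+r*np.cos(ph)-150)*2.2),round((w['cy']+r*np.sin(ph)-60)*2.2)]
for t in(40,50,55,60,65,70,80): 
    c,n=np.cos(np.radians(t)),np.sin(np.radians(t)); print(t,wp(tp(-.072-.05*c,.063,.012+.05*n)))
print('hinge',wp(tp(-.072,.063,.012)),'screw',wp(tp(-.06,.06,.012)))
```

```text
40 [132, 120]
50 [154, 120]
55 [167, 120]
60 [183, 120]
65 [199, 120]
70 [217, 120]
80 [256, 120]
hinge [281, 116] screw [322, 127]
```

Emit:
step_arm([
  [[1,0,0,-0.03,0,0,0],[1,0,0,-0.06,0,0,0],[1,0,-0.04,-0.06,0,0,0],[1,0,-0.08,-0.06,0,0,0],[1,0,-0.08,-0.06,0,0,0]],
])

```text
clock: 3.98
tcp_pos: [0.3863, 0.0896, 0.0887]
tcp_rot: [0.743, 0.669, -0.0, -0.0]
force: [0.1, 0.3, -0.3]
grip_width: -0.0001
gripper_force: 0.0
```

Emit:
step_arm([
  [[1,0,0,0.03,0,0,0],[1,0,0,0.06,0,0,0],[1,0,0,0.068,0,0,0],[1,0,0,0.068,0,0,0]],
])

```text
clock: 4.47
tcp_pos: [0.3887, 0.0895, 0.0208]
tcp_rot: [0.743, 0.669, -0.0, -0.0]
force: [0.5, 0.2, 0.3]
grip_width: -0.0
gripper_force: 0.0
```

Emit:
step_arm([
  [[1,0,0.02,0,0,0,0],[1,0,0.035,0,0,0,0],[1,0,0.045,0,0,0,0]],
])

```text
clock: 4.85
tcp_pos: [0.4345, 0.0848, 0.0212]
tcp_rot: [0.743, 0.669, 0.0, 0.0]
force: [0.1, 0.0, 0.0]
grip_width: 0.0
gripper_force: 0.0
```

Emit:
step_arm([
  [[1,0,0.006,0,0,0,0],[1,0,0.012,0,0,0,0]],
])

```text
clock: 5.1
tcp_pos: [0.4446, 0.0836, 0.0205]
tcp_rot: [0.743, 0.669, -0.0, -0.001]
force: [-18.5, 2.5, 18.5]
grip_width: 0.0005
gripper_force: 9.5
```

Emit:
step_arm([
  [[1,0,-0.004,0,0,0,0],[1,0,-0.004,0,0,0,0],[1,0,0.001,-0.0034,0,0,0],[1,0,0.005,-0.0055,0,0,0]],
])

```text
clock: 5.6
tcp_pos: [0.4508, 0.083, 0.0265]
tcp_rot: [0.743, 0.669, 0.0, 0.0]
force: [-0.3, -0.1, -0.1]
grip_width: 0.0002
gripper_force: 0.0
```

Emit:
step_arm([
  [[1,0,0.004,-0.0015,0,0,0],[1,0,0.008,-0.003,0,0,0]],
])

```text
clock: 5.85
tcp_pos: [0.4585, 0.0822, 0.0292]
tcp_rot: [0.743, 0.669, 0.0, 0.0]
force: [0.3, -0.6, 0.2]
grip_width: -0.0001
gripper_force: 0.0
```

Run:
```python
from h import *
s=observe();print(s['tcp_pos'],s['force'],(s['tcp_pos'][:2]-T)@ux)
d=snap('scene','s4.png'); w=snap('wrist','w4.png')
a=cv2.resize(d['frame'][160:270,220:360,::-1],None,fx=3,fy=4,interpolation=cv2.INTER_CUBIC)
b=cv2.resize(w['frame'][60:330,180:380,::-1],None,fx=1.63,fy=1.63)
cv2.imwrite('pics/v4.png',np.hstack([a,b[:440]]))
```

```text
[0.45850331 0.08215809 0.02921812] [ 0.3386085  -0.62055624  0.2056965 ] -0.09545955175827998
```

View pics/v4.png

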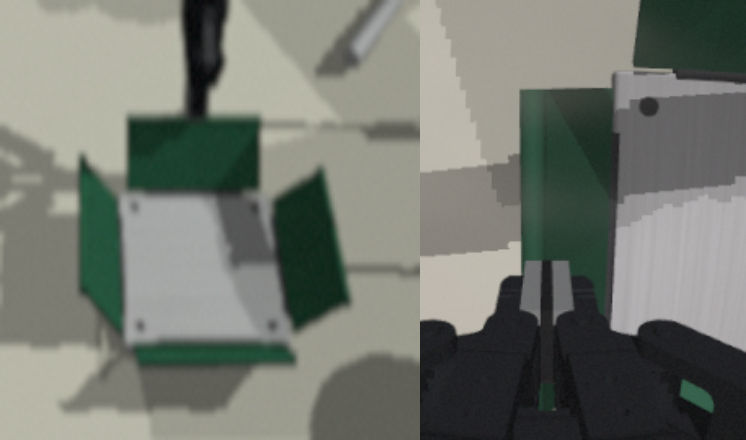

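```bash
cat >> h.py <<'E'
def wproj(w,s,P):
    M=np.array(w['mount']); Rc=R.from_quat(s['tcp_rot'])
    c=np.linalg.inv(M)@np.r_[Rc.inv().apply(np.array(P)-s['tcp_pos']),1]; th=np.arctan2(np.hypot(c[0],c[1]),c[2]); ph=np.arctan2(c[1],c[0]); r=w['fx']*th
    return np.array([w['cx']+r*np.cos(ph),w['cy']+r*np.sin(ph)])
def hemp(ax,t,lat=0):
    t=np.radians(t); o=np.array([-ax[1],ax[0]]); return np.r_[T+ax*(.072+.05*np.cos(t))+o*lat,.012+.05*np.sin(t)]
E
python3 - <<'E'
from h import *
s=observe(); w=ld('w4.png')
f=lambda p:(420+(p[0]-180)*1.63,(p[1]-60)*1.63)
for t in range(45,95,5): print(t,*np.round(f(wproj(w,s,hemp(-ux,t,-.063)))))
for a,b in((-.06,.06),(-.072,.063),(-.07,.07)): print(a,b,f(wproj(w,s,tp(a,b,.012))))
E
```

```text
45 505.0 88.0
50 515.0 88.0
55 525.0 89.0
60 537.0 89.0
65 550.0 89.0
70 564.0 89.0
75 578.0 89.0
80 593.0 89.0
85 608.0 90.0
90 622.0 90.0
-0.06 0.06 (np.float64(632.5308500219174), np.float64(94.73365547414177))
-0.072 0.063 (np.float64(602.719507653557), np.float64(86.5467718272732))
-0.07 0.07 (np.float64(607.9331113429166), np.float64(69.05716574056322))
```

Emit:
step_arm([
  [[1,0,0,-0.03,0,0,0],[1,0,0,-0.06,0,0,0],[0.6,0,-0.005,-0.06,0,0,0],[0.6,0,-0.005,-0.06,0,0,0],[0.6,0,-0.005,-0.04,0,0,0],[0.6,0,-0.005,-0.025,0,0,0],[0.6,0,-0.005,-0.015,0,0,0],[0.6,0,-0.005,-0.015,0,0,0]],
])

```text
clock: 6.95
tcp_pos: [0.4523, 0.0825, 0.0432]
tcp_rot: [0.743, 0.669, -0.001, -0.0]
force: [0.1, -0.6, 0.4]
grip_width: 0.0343
gripper_force: 0.0
```

Emit:
step_arm([
  [[1,0,0,0,0,0,0],[1,0,0,0,0,0,0],[1,0,0,0,0,0,0],[1,0,0,0,0,0,0]],
], force=30)

```text
clock: 7.45
tcp_pos: [0.4532, 0.0827, 0.0443]
tcp_rot: [0.743, 0.669, 0.0, 0.0]
force: [-1.1, 0.3, -0.0]
grip_width: -0.0001
gripper_force: 0.0
```

Emit:
step_arm([
  [[0.6,0,0,-0.06,0,0,0],[0.6,0,0.05,-0.12,0,0,0],[0.6,0,0.1,-0.16,0,0,0],[0.6,0,0.1,-0.16,0,0,0],[0.6,0,0.1,-0.16,0,0,0]],
])

```text
clock: 8.07
tcp_pos: [0.5536, 0.0722, 0.2043]
tcp_rot: [0.743, 0.669, 0.0, 0.0]
force: [0.2, -0.2, 0.1]
grip_width: 0.0345
gripper_force: 0.0
```

Run:
```python
from h import *
s=observe();w=snap('wrist','w5.png'); np.save('pics/s5.npy',s,allow_pickle=True)
print(s['tcp_pos'],s['tcp_rot'],s['qpos'])
e=snap('scene','s5.png'); p=proj(e,s['tcp_pos']); print('tcp scene',p)
b=cv2.resize(w['frame'][:,:,::-1],(600,450)); u,v=int(p[0]),int(p[1])
a=cv2.resize(e['frame'][max(0,v-60):v+90,u-25:u+25,::-1],(200,600))[:450]
cv2.imwrite('pics/v5.png',np.clip(1.3*np.hstack([b,a]).astype(float),0,255).astype(np.uint8)); print(max(0,v-60),u-25)
```

```text
[0.55355716 0.07215276 0.2043321 ] [7.43372512e-01 6.68877474e-01 3.96774792e-04 2.75044386e-04] [ 1.29614941e-01  3.34074255e-01  1.38595909e-01  1.37435242e+00
 -2.95936483e-06  1.80581195e+00]
tcp scene [np.float64(293.55402608960776), np.float64(165.52472494111686)]
105 268
```

View pics/v5.png

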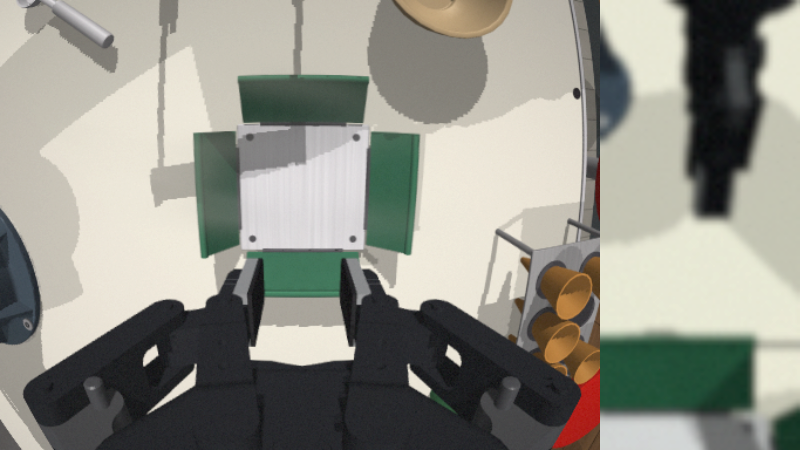

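The wrist view shows the tray with its base corners at (237,125), (368,125), (366,250) and (240,250) at 600 px width. The fingertips in the scene view sit about 20 mm higher than the TCP reading projects. I'll fit that offset.

Run:
```python
from h import *
from scipy.optimize import least_squares
np.set_printoptions(precision=4,suppress=True)
s=np.load('pics/s5.npy',allow_pickle=True).item(); w=ld('w5.png'); k=512/600
px=np.array([(237,125),(368,125),(366,250),(240,250)])*k
g=np.array([(250,137),(353,137),(353,239),(252,239)])*k
P=[tp(-.07,.07,.012),tp(.07,.07,.012),tp(.07,-.07,.012),tp(-.07,-.07,.012)]
sc=.054
Q=[tp(-sc,sc,.012),tp(sc,sc,.012),tp(sc,-sc,.012),tp(-sc,-sc,.012)]
print('now',np.array([wproj(w,s,p) for p in P+Q])-np.r_[px,g])
def f(x,full=False):
    s2=dict(s); s2['tcp_pos']=s['tcp_pos']+x[:3]; s2['tcp_rot']=(R.from_rotvec(x[3:6])*R.from_quat(s['tcp_rot'])).as_quat()
    return (np.array([wproj(w,s2,p) for p in P])-px).ravel()
r=least_squares(lambda x:f(np.r_[x,0,0,0]),np.zeros(3)); print(r.x,r.fun)
r=least_squares(lambda x:np.r_[f(x),x[3:]*100],np.zeros(6)); print(r.x,r.fun)
print('spacing',np.linalg.norm(px[0]-px[1]),np.linalg.norm(g[0]-g[1]))
# scene: tray base corners check z
```

```text
now [[-2.6482 -1.135 ]
 [-0.9504 -1.3138]
 [-3.133  -0.4824]
 [-0.9719 -0.3746]
 [-0.7952  1.0784]
 [-1.0854  0.9458]
 [-3.4269 -2.4483]
 [ 0.1131 -2.3593]]
[-0.0024  0.0015  0.0009] [-0.5014 -0.2075  0.8775 -0.2505 -1.4542  0.1238  1.0492  0.2722]
[-0.0023  0.0009  0.001   0.0028  0.0001 -0.001 ] [-0.5125 -0.165   0.7859 -0.3226 -1.3823  0.0986  1.0909  0.3307  0.278
  0.012  -0.0991]
spacing 111.78666666666669 87.89333333333335
```

Run:
```python
from h import *
s=np.load('pics/s5.npy',allow_pickle=True).item(); w=ld('w5.png'); k=600/512
Rc=R.from_quat(s['tcp_rot'])
for z in(0,-.01,-.02,-.03,-.04):
    for y in(-.017,.017):
      print(z,y,[ (np.round(wproj(w,s,s['tcp_pos']+Rc.apply([x,y,z]))*k)).tolist() for x in(-.011,0,.011)])
```

```text
0 -0.017 [[269.0, 271.0], [268.0, 252.0], [268.0, 232.0]]
0 0.017 [[331.0, 271.0], [332.0, 252.0], [332.0, 232.0]]
-0.01 -0.017 [[267.0, 278.0], [266.0, 259.0], [266.0, 238.0]]
-0.01 0.017 [[332.0, 278.0], [333.0, 259.0], [334.0, 238.0]]
-0.02 -0.017 [[265.0, 287.0], [264.0, 266.0], [264.0, 245.0]]
-0.02 0.017 [[334.0, 287.0], [335.0, 266.0], [336.0, 245.0]]
-0.03 -0.017 [[263.0, 296.0], [262.0, 275.0], [261.0, 253.0]]
-0.03 0.017 [[336.0, 296.0], [337.0, 275.0], [338.0, 253.0]]
-0.04 -0.017 [[261.0, 307.0], [260.0, 285.0], [259.0, 261.0]]
-0.04 0.017 [[338.0, 307.0], [339.0, 285.0], [340.0, 261.0]]
```

The fingertips sit about 33 mm behind the reported TCP, seen in both the wrist and scene views and in the contact. So I'll command 33 mm deeper from here on, and pinch the near hem.

Emit:
step_arm([
  [[0.6,0,-0.05,0.05,0,0,0],[0.6,0,-0.1007,0.1,0,0,0],[0.6,0,-0.1007,0.14,0,0,0],[0.6,0,-0.1007,0.17,0,0,0],[0.6,0,-0.1007,0.19,0,0,0],[0.6,0,-0.1007,0.194,0,0,0],[0.6,0,-0.1007,0.194,0,0,0]],
], force=30)

```text
clock: 9.05
tcp_pos: [0.4519, 0.0828, 0.0103]
tcp_rot: [0.743, 0.669, -0.0, -0.0]
force: [0.0, -0.3, 0.3]
grip_width: 0.0343
gripper_force: 0.0
```

Emit:
step_arm([
  [[1,0,0,0,0,0,0],[1,0,0,0,0,0,0],[1,0,0,0,0,0,0],[1,0,0,0,0,0,0]],
], force=30)

```text
clock: 9.55
tcp_pos: [0.4532, 0.0829, 0.011]
tcp_rot: [0.743, 0.669, 0.001, 0.0]
force: [0.2, 0.0, 6.7]
grip_width: 0.011
gripper_force: 27.0
```

Emit:
step_arm([
  [[1,0,0.0076,-0.0044,0,0,0],[1,0,0.0158,-0.0073,0,0,0],[1,0,0.0243,-0.0089,0,0,0],[1,0,0.029,-0.009,0,0,0],[1,0,0.029,-0.009,0,0,0],[1,0,0.029,-0.009,0,0,0]],
])

```text
clock: 10.3
tcp_pos: [0.4825, 0.0798, 0.0204]
tcp_rot: [0.743, 0.669, 0.001, 0.001]
force: [0.1, -1.4, 12.4]
grip_width: 0.0066
gripper_force: 30.3
```

Run:
```python
from h import *
s=observe();print(s['tcp_pos'],s['force'],s['grip_width'],(s['tcp_pos'][:2]-T)@ux)
```

```text
[0.48246203 0.07978475 0.02039877] [ 0.06690916 -1.38407683 12.44524997] 0.006592184798779576 -0.07138400070796272
```

Emit:
step_arm([
  [[0.6,0,0,0,0,0,0],[0.6,0,0,0,0,0,0],[0.6,0,0,-0.05,0,0,0],[0.6,0,0.03,-0.09,0,0,0],[0.6,0,0.08,-0.09,0,0,0],[0.6,0,0.14,-0.09,0,0,0],[0.6,0,0.1817,-0.09,0,0,0],[0.6,0,0.1817,-0.05,0,0,0]],
])

```text
clock: 11.3
tcp_pos: [0.6674, 0.0605, 0.0709]
tcp_rot: [0.743, 0.669, 0.003, 0.002]
force: [-0.0, 0.7, -0.7]
grip_width: 0.0339
gripper_force: 0.0
```

Emit:
step_arm([
  [[0.6,0,0,0.03,0,0,0],[0.6,0,0,0.055,0,0,0],[0.6,0,0,0.067,0,0,0],[0.6,0,0,0.067,0,0,0],[1,0,0,0.067,0,0,0],[1,0,0,0.067,0,0,0],[1,0,0,0.067,0,0,0],[1,0,0,0.067,0,0,0]],
])

```text
clock: 12.3
tcp_pos: [0.663, 0.0608, 0.0038]
tcp_rot: [0.743, 0.669, 0.001, 0.001]
force: [-0.6, -0.3, 6.1]
grip_width: 0.0136
gripper_force: 29.4
```

Emit:
step_arm([
  [[1,0,-0.0062,-0.0062,0,0,0],[1,0,-0.0133,-0.0112,0,0,0],[1,0,-0.0212,-0.0149,0,0,0],[1,0,-0.0296,-0.0171,0,0,0],[1,0,-0.0385,-0.0179,0,0,0],[1,0,-0.0385,-0.0179,0,0,0],[1,0,-0.0385,-0.0179,0,0,0]],
])

```text
clock: 13.18
tcp_pos: [0.6262, 0.0648, 0.0235]
tcp_rot: [0.743, 0.669, 0.002, 0.002]
force: [-1.9, -0.9, 23.5]
grip_width: 0.0063
gripper_force: 31.7
```

Emit:
step_arm([
  [[0.6,0,0,0,0,0,0],[0.6,0,0,0,0,0,0],[0.6,0,0,-0.05,0,0,0],[0.6,0,0,-0.1,0,0,0],[0.6,0,0,-0.1,0,0,0]],
])

```text
clock: 13.8
tcp_pos: [0.626, 0.065, 0.1242]
tcp_rot: [0.743, 0.669, 0.003, 0.002]
force: [0.7, 0.4, -0.0]
grip_width: 0.0344
gripper_force: 0.0
```

Run:
```python
from h import *
s=observe();print(s['tcp_pos'],s['force'],(s['tcp_pos'][:2]-T)@ux,s['qpos'])
# left: psi=84 
l,r=hemp(uy,36),hemp(-uy,50); print(l,r)
for q in (l,r): go((np.r_[q[:2],.11],84),(np.r_[q[:2],q[2]-.041],84))
```

```text
[0.62597821 0.06498753 0.12415891] [ 0.74730433  0.43510154 -0.02178867] 0.07289271302616857 [1.03432110e-01 4.97743393e-01 1.81078626e-01 1.24762735e+00
 2.69260293e-05 1.77922187e+00]
[0.56515431 0.18363483 0.04138926] [ 0.54251447 -0.03176889  0.05030222]
[0.1116, -0.073, 0.0138, 0.0061, 0.0039, -1.5711]
[0.1114, -0.0737, 0.1235, 0.0061, 0.0039, -1.5711]
[-0.105, -0.073, 0.0136, 0.0061, 0.0039, -1.5711]
[-0.1051, -0.0736, 0.1142, 0.0061, 0.0039, -1.5711]
```

Emit:
step_arm([
  [[0.6,0,0,-0.02,0,0,-0.18],[0.6,0.02,-0.02,-0.02,0,0,-0.37],[0.6,0.05,-0.04,-0.02,0,0,-0.55],[0.6,0.08,-0.06,0,0,0,-0.74],[0.6,0.11,-0.073,0.014,0,0,-0.92],[0.6,0.1116,-0.073,0.014,0,0,-1.1],[0.6,0.1116,-0.073,0.014,0,0,-1.29],[0.6,0.1116,-0.073,0.014,0,0,-1.47]],
])

```text
clock: 14.8
tcp_pos: [0.5623, 0.1834, 0.1051]
tcp_rot: [0.1, 0.995, -0.0, -0.001]
force: [0.0, -0.3, -0.2]
grip_width: 0.0341
gripper_force: 0.0
```

Run:
```python
from h import *
q=hemp(uy,36)
go((np.r_[q[:2],.05],84),(np.r_[q[:2],q[2]-.041],84))
```

```text
[-0.0028, 0.0008, 0.0551, -0.0005, -0.0011, -0.0947]
[-0.0029, 0.0008, 0.1048, -0.0005, -0.0011, -0.0947]
```

Emit:
step_arm([
  [[0.6,-0.003,0,0.03,0,0,-0.095],[0.6,-0.003,0,0.07,0,0,-0.095],[0.6,-0.003,0,0.095,0,0,-0.095],[0.6,-0.003,0,0.104,0,0,-0.095],[1,-0.003,0,0.104,0,0,-0.095],[1,-0.003,0,0.104,0,0,-0.095],[1,-0.003,0,0.104,0,0,-0.095],[1,-0.003,0,0.104,0,0,-0.095]],
])

```text
clock: 15.8
tcp_pos: [0.5659, 0.183, 0.003]
tcp_rot: [0.055, 0.998, 0.0, 0.0]
force: [-4.6, 0.8, 6.2]
grip_width: 0.0107
gripper_force: 31.7
```

Emit:
step_arm([
  [[1,0,-0.0057,-0.0066,0,0,0],[1,0,-0.0125,-0.0121,0,0,0],[1,0,-0.0201,-0.0163,0,0,0],[1,0,-0.0284,-0.0191,0,0,0],[1,0,-0.035,-0.02,0,0,0],[1,0,-0.041,-0.02,0,0,0],[1,0,-0.041,-0.02,0,0,0]],
])

```text
clock: 16.68
tcp_pos: [0.5629, 0.1429, 0.0253]
tcp_rot: [0.055, 0.998, 0.001, 0.002]
force: [-9.9, 2.2, 35.0]
grip_width: 0.0061
gripper_force: 32.5
```

Emit:
step_arm([
  [[0.6,0,0,0,0,0,0],[0.6,0,0,0,0,0,0],[0.6,0,0,-0.05,0,0,0],[0.6,0,-0.04,-0.09,0,0,0],[0.6,0,-0.08,-0.09,0,0,0],[0.6,0,-0.12,-0.09,0,0,0],[0.6,0,-0.16,-0.08,0,0,0],[0.6,0,-0.16,-0.08,0,0,0]],
])

```text
clock: 17.68
tcp_pos: [0.5428, -0.0193, 0.1015]
tcp_rot: [0.057, 0.998, -0.0, -0.0]
force: [-0.5, 0.1, -0.0]
grip_width: 0.0343
gripper_force: 0.0
```

Run:
```python
from h import *
q=hemp(-uy,50)
go((np.r_[q[:2],.05],84),(np.r_[q[:2],q[2]-.042],84))
```

```text
[-0.0011, -0.0124, 0.0515, -0.0005, -0.0008, -0.0091]
[-0.0012, -0.0124, 0.0932, -0.0005, -0.0008, -0.0091]
```

Emit:
step_arm([
  [[0.6,-0.001,-0.0124,0.03,0,0,0],[0.6,-0.001,-0.0124,0.06,0,0,0],[0.6,-0.001,-0.0124,0.085,0,0,0],[0.6,-0.001,-0.0124,0.093,0,0,0],[1,-0.001,-0.0124,0.093,0,0,0],[1,-0.001,-0.0124,0.093,0,0,0],[1,-0.001,-0.0124,0.093,0,0,0],[1,-0.001,-0.0124,0.093,0,0,0]],
])

```text
clock: 18.68
tcp_pos: [0.5435, -0.0291, 0.0104]
tcp_rot: [0.055, 0.998, 0.0, 0.001]
force: [-4.9, 1.0, 4.9]
grip_width: 0.0118
gripper_force: 28.4
```

Emit:
step_arm([
  [[1,0,0.0071,-0.006,0,0,0],[1,0,0.015,-0.01,0,0,0],[1,0,0.0235,-0.012,0,0,0],[1,0,0.0325,-0.013,0,0,0],[1,0,0.0325,-0.013,0,0,0],[1,0,0.0325,-0.013,0,0,0]],
])

```text
clock: 19.42
tcp_pos: [0.5471, 0.002, 0.0234]
tcp_rot: [0.056, 0.998, -0.001, 0.001]
force: [-5.3, -8.0, 6.1]
grip_width: 0.0062
gripper_force: 30.3
```

Emit:
step_arm([
  [[0.6,0,0,0,0,0,0],[0.6,0,0,0,0,0,0],[0.2,0,0,-0.05,0,0,0],[0,0,-0.06,-0.11,0,0,0],[0,0,-0.12,-0.17,0,0,0],[0,0,-0.17,-0.17,0,0,0],[0,0,-0.2,-0.17,0,0,0],[0,0,-0.2,-0.17,0,0,0]],
])

```text
clock: 20.42
tcp_pos: [0.5245, -0.1991, 0.1929]
tcp_rot: [0.057, 0.998, -0.0, 0.001]
force: [0.0, 0.6, 0.0]
grip_width: 0.0855
gripper_force: 0.0
```

Run:
```python
from h import *
d=snap('top','t6.png'); e=snap('scene','s6.png')
a=cv2.resize(d['frame'][100:240,165:345,::-1],None,fx=2.5,fy=3,interpolation=cv2.INTER_CUBIC)
b=cv2.resize(e['frame'][170:270,235:345,::-1],None,fx=3.1,fy=4.2,interpolation=cv2.INTER_CUBIC)
cv2.imwrite('pics/v6.png',np.clip(1.3*np.hstack([a,b]).astype(float),0,255).astype(np.uint8))
print(observe()['tcp_pos'])
```

```text
[ 0.52461877 -0.19605937  0.19210079]
```

View pics/v6.png

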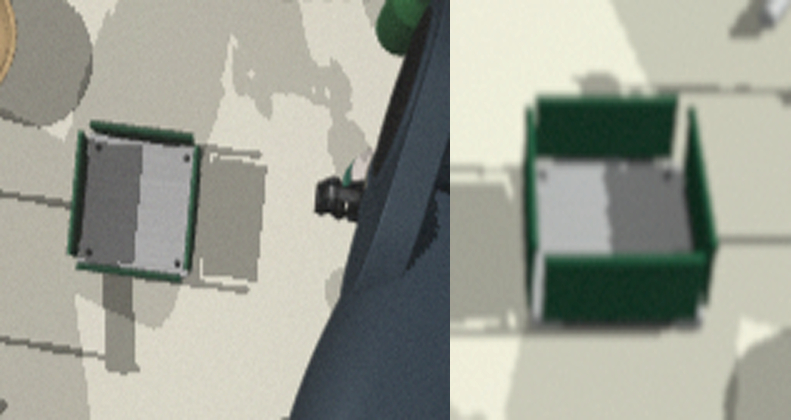

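All four sides are up. In the top crop the hem midpoints are left (76,193), right (192,210), far (144,130) and near (131,272). I'll check their angles numerically and locate the jars from the wrist camera.

```bash
python3 - <<'E'
from h import *
d=ld('t6.png'); A=lambda x,y:((x+.5)/2.5-.5+165,(y+.5)/3-.5+100)
for n,ax,p in[('left',uy,(76,193)),('right',-uy,(192,210)),('far',ux,(144,130)),('near',-ux,(131,272))]:
    q=atz(d,*A(*p),.064)[:2]-T; print(n,q@ax, np.degrees(np.arccos((q@ax-.072)/.05)))
S=[atz(d,*A(*p),.012)[:2] for p in[(98,147),(186,157),(178,263),(89,252)]]; print(np.mean(S,0)-T)
# jars: original top picture, saturation of lids/colours
d=ld('top0.png'); hsv=cv2.cvtColor(d['frame'],cv2.COLOR_RGB2HSV)
for n,(u,v) in dict(teal=(313,159),brown=(312,210.5),yellow=(367,197)).items():
    u,v=int(u),int(v); g=d['frame'][v-14:v+15,u-16:u+17].astype(float)
    sat=hsv[v-14:v+15,u-16:u+17,1]; gr=g.mean(2)
    print(n); print(gr[6:23:1,6:28].astype(int)) if n=='teal' else None
E
python3 - <<'E'
import sys; sys.path.insert(0,'.')
from h import *
s=observe(); np.save('pics/s7.npy',s,allow_pickle=True); import os; os.chdir('.')
w=snap('wrist','w7.png'); cv2.imwrite('pics/v7.png',np.clip(1.3*cv2.resize(w['frame'][:,:,::-1],(800,600)).astype(float),0,255).astype(np.uint8)); print(s['tcp_pos'],s['tcp_rot'])
E
```

```text
left 0.0713933092305975 90.6952334716478
right 0.0701414789995869 92.13019890941035
far 0.07154204512973476 90.52478496293426
near 0.07321521254741138 88.60733186609401
[8.75045563e-05 1.53101433e-04]
teal
[[105 102 104 104 105 110 112 113 116 117 116 113 114 111 119 113 102 120
  126 124 125 125]
 [106 101 104 104  98 112 116 118 116 114 115 114 116 115 116 113 113 125
  126 124 126 124]
 [102 103 104  87 111 117 118 114 117 117 116 115 114 117 115 113 115 115
  126 125 123 125]
 [104 103  82  92 113 116 116 117 116 116 117 115 115 115 116 115 114 116
  115 123 128 124]
 [105  80  63 108 119 116 118 115 116 117 115 115 117 115 114 116 113 114
   96  90  93  94]
 [ 85  51  66 111 118 116 115 116 116 115 116 116 115 115 116 114 114 112
   96  83  82  81]
 [ 57  45  70 113 113 118 116 115 116 117 116 114 114 117 114 117 113 110
  104  86  83  81]
 [ 52  47  72 114 118 119 117 117 117 114 114 114 117 117 117 114 112 113
  103  85  83  83]
 [ 49  44  68 114 116 118 117 113 116 117 118 115 119 115 117 117 116 112
  100  85  80  82]
 [ 48  46  62 104 116 118 118 118 117 117 119 117 114 118 115 115 115 117
   90  83  82  82]
 [ 45  46  56  78 114 116 117 116 117 115 117 116 114 117 117 112 115 104
   85  81  84  80]
 [ 45  44  43  60 100 115 116 116 117 115 117 118 117 117 114 115 117  90
   81  81  81  81]
 [ 47  44  46  51  70  96 114 116 117 116 114 116 116 117 116 116  94  83
   80  83  81  82]
 [ 50  42  43  44  50  67  85 111 117 117 115 117 117 114  98  86  82  82
   80  80  81  81]
 [ 77  43  42  39  44  42  58  67  81  93  90  89  84  65  59  80  80  84
   83  82  80  83]
 [116  76  41  39  36  38  40  35  46  47  46  47  55  69  74  83  80  81
   82  83  82  85]
 [126 117  92  56  37  35  32  28  30  31  47  50  73  83  79  82  83  84
   82  81  80  82]]
brown
yellow
[ 0.52461877 -0.19605937  0.19210079] [5.58980820e-02 9.98436457e-01 1.50728239e-04 1.49573012e-04]
```

View pics/v7.png

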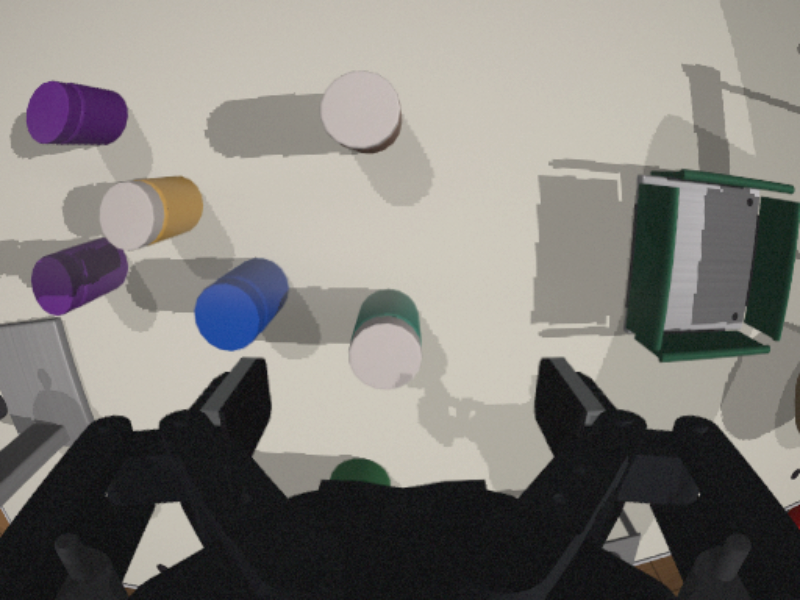

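The wrist view gives lid centres at teal (385,353), brown (361,110) and yellow (130,214).

```bash
cat >> h.py <<'E'
def watz(w,s,u,v,z):
    M=np.array(w['mount']); x,y=u-w['cx'],v-w['cy']; r=np.hypot(x,y); th=r/w['fx']
    c=np.array([x/r*np.sin(th),y/r*np.sin(th),np.cos(th)]); Rc=R.from_quat(s['tcp_rot'])
    o=s['tcp_pos']+Rc.apply(M[:3,3]); dr=Rc.apply(M[:3,:3]@c); return o+dr*(z-o[2])/dr[2]
E
python3 - <<'E'
from h import *
s=np.load('pics/s7.npy',allow_pickle=True).item(); w=ld('w7.png')
for n,p in dict(teal=(385,353),brown=(361,110),yellow=(130,214)).items(): print(n,watz(w,s,(p[0]+.5)*.64-.5,(p[1]+.5)*.64-.5,.085))
t=np.array([.5736,-.211]); go((np.r_[t,.13],84),(np.r_[t,.021],84))
E
```

```text
teal [ 0.57669773 -0.2130652   0.085     ]
brown [ 0.42201894 -0.20904007  0.085     ]
yellow [ 0.46101497 -0.37612142  0.085     ]
[-0.0504, -0.0102, 0.0619, 0.0004, -0.0001, -0.0059]
[-0.0504, -0.0102, 0.1709, 0.0004, -0.0001, -0.0059]
```

Run:
```python
from h import *
t=np.array([.5767,-.213]); go((np.r_[t,.023],84))
```

```text
[-0.0537, -0.0119, 0.1689, 0.0004, -0.0001, -0.0059]
```

Emit:
step_arm([
  [[0,-0.0537,-0.012,0.03,0,0,0],[0,-0.0537,-0.012,0.08,0,0,0],[0,-0.0537,-0.012,0.12,0,0,0],[0,-0.0537,-0.012,0.15,0,0,0],[0,-0.0537,-0.012,0.169,0,0,0],[0,-0.0537,-0.012,0.169,0,0,0]],
])

```text
clock: 21.32
tcp_pos: [0.5757, -0.212, 0.0216]
tcp_rot: [0.055, 0.999, 0.0, -0.001]
force: [-0.0, -0.5, 0.4]
grip_width: 0.0851
gripper_force: 0.0
```

Emit:
step_arm([
  [[1,0,0,0,0,0,0],[1,0,0,0,0,0,0],[1,0,0,0,0,0,0],[1,0,0,0,0,0,0]],
], force=40)

```text
clock: 21.82
tcp_pos: [0.5773, -0.2139, 0.0241]
tcp_rot: [0.055, 0.998, -0.0, 0.001]
force: [-0.9, 0.2, 6.2]
grip_width: 0.0475
gripper_force: 41.0
```

```bash
cat >> h.py <<'E'
T0=T.copy(); TT=T+np.array([.0024,-.0015])
def sl(a,b,z): return np.r_[TT+a*ux+b*uy,z]
E
python3 - <<'E'
from h import *
s=observe(); print(s['tcp_pos'],s['force'],s['grip_width'])
go((sl(.034,.034,.14),84),(sl(.034,.034,.036),84))
E
```

```text
[ 0.57732394 -0.21393187  0.02414883] [-0.92340066  0.15368354  6.21254408] 0.04749156160324917
[0.0188, 0.3143, -0.116, -0.0003, 0.0017, -0.0061]
[0.019, 0.3143, -0.012, -0.0003, 0.0017, -0.0061]
```

Emit:
step_arm([
  [[1,0,0,-0.03,0,0,0],[1,0,0,-0.07,0,0,0],[1,0,0.03,-0.116,0,0,0],[1,0.005,0.08,-0.116,0,0,0],[1,0.01,0.13,-0.116,0,0,0],[1,0.015,0.18,-0.116,0,0,0],[1,0.019,0.23,-0.116,0,0,0],[1,0.019,0.27,-0.116,0,0,0]],
])

```text
clock: 22.82
tcp_pos: [0.5875, 0.0587, 0.1396]
tcp_rot: [0.055, 0.998, 0.0, 0.0]
force: [1.1, -0.1, -1.2]
grip_width: 0.0478
gripper_force: 41.9
```

Emit:
step_arm([
  [[1,0,0.03,0,0,0,0],[1,0,0.044,0,0,0,0],[1,0,0.044,0,0,0,0],[1,0,0.044,0,0,0,0]],
])

```text
clock: 23.32
tcp_pos: [0.5924, 0.0994, 0.1391]
tcp_rot: [0.056, 0.998, -0.0, -0.0]
force: [0.1, -0.6, -1.1]
grip_width: 0.0482
gripper_force: 41.9
```

Run:
```python
from h import *
s=observe(); print(s['tcp_pos'],s['force'],s['grip_width'])
go((sl(.034,.034,.036),84),(np.r_[.422,-.209,.15],84),(np.r_[.422,-.209,.023],84))
```

```text
[0.5924093 0.0994091 0.1390711] [ 0.08965145 -0.59281637 -1.07012244] 0.04823562619399293
[-0.0006, 0.0013, 0.1031, -0.0003, -0.0, -0.0069]
[0.135, -0.3255, -0.0108, -0.0003, -0.0, -0.0069]
[0.135, -0.3254, 0.1162, -0.0003, -0.0, -0.0069]
```

Lower until contact, then release partially and lift.

Emit:
step_arm([
  [[1,0,0.001,0.03,0,0,0],[1,0,0.001,0.06,0,0,0],[1,0,0.001,0.085,0,0,0],[1,0,0.001,0.097,0,0,0],[1,0,0.001,0.102,0,0,0],[1,0,0.001,0.103,0,0,0]],
])

```text
clock: 24.08
tcp_pos: [0.5929, 0.1012, 0.0365]
tcp_rot: [0.056, 0.998, 0.0, 0.0]
force: [0.1, -0.9, -0.3]
grip_width: 0.0478
gripper_force: 41.9
```

Emit:
step_arm([
  [[0.32,0,0,0,0,0,0],[0.32,0,0,0,0,0,0],[0.32,0,0,0,0,0,0],[0.32,0,0,-0.04,0,0,0],[0.2,0,0,-0.1,0,0,0],[0,0.03,-0.05,-0.115,0,0,0],[0,0.06,-0.11,-0.115,0,0,0],[0,0.09,-0.17,-0.115,0,0,0]],
])

```text
clock: 25.08
tcp_pos: [0.4884, -0.0511, 0.1514]
tcp_rot: [0.055, 0.998, -0.0, 0.001]
force: [0.7, -1.1, -0.3]
grip_width: 0.0856
gripper_force: 0.0
```

Run:
```python
from h import *
s=observe(); print(s['tcp_pos'],s['force'],s['grip_width'])
go((np.r_[.422,-.209,.15],84),(np.r_[.422,-.209,.023],84))
```

```text
[ 0.48836321 -0.05111449  0.15141782] [ 0.74197578 -1.05886314 -0.34836112] 0.08563962790539534
[0.0486, -0.1642, 0.0014, -0.0001, 0.0011, -0.0053]
[0.0488, -0.1642, 0.1284, -0.0001, 0.0011, -0.0053]
```

Emit:
step_arm([
  [[0,0.016,-0.055,0,0,0,0],[0,0.032,-0.11,0,0,0,0],[0,0.0486,-0.164,0,0,0,0],[0,0.0486,-0.164,0,0,0,0],[0,0.0486,-0.164,0,0,0,0]],
])

```text
clock: 25.7
tcp_pos: [0.423, -0.2075, 0.1511]
tcp_rot: [0.056, 0.998, 0.0, 0.0]
force: [0.1, 0.8, 0.0]
grip_width: 0.0854
gripper_force: 0.0
```

```bash
cat >> h.py <<'E'
def jars(tag):
    """colour bodies + lids seen by wrist: saturation-based blobs"""
    s=observe(); w=snap('wrist',tag+'.png'); np.save('pics/'+tag+'_s.npy',s,allow_pickle=True)
    h=cv2.cvtColor(w['frame'],cv2.COLOR_RGB2HSV)
    # lids: pinkish white, between counter (yellowish, H~20-30) -> look at a-channel in Lab
    lab=cv2.cvtColor(w['frame'],cv2.COLOR_RGB2LAB).astype(int)
    m=((lab[:,:,0]>150)&(lab[:,:,2]-128<5)&(lab[:,:,1]-128>0)).astype(np.uint8)
    m=cv2.morphologyEx(m,cv2.MORPH_OPEN,np.ones((5,5)))
    n,l,st,c=cv2.connectedComponentsWithStats(m)
    for i in range(1,n):
        if st[i,4]>250: print(st[i].tolist(),np.round(c[i],1),watz(w,s,*c[i],.085),[int(x) for x in np.median(lab[l==i],axis=0)])
E
python3 - <<'E'
from h import *
print(observe()['tcp_pos']); jars('w8')
w=ld('w7.png'); lab=cv2.cvtColor(w['frame'],cv2.COLOR_RGB2LAB)
for x,y in((231,70),(246,226),(83,137),(170,150)): print(lab[y,x])
E
```

```text
[ 0.42295621 -0.20748173  0.15114742]
[151 129 131]
[153 130 131]
[146 131 130]
[160 128 133]
```

```bash
sed -i "s/lab\[:,:,0\]>150)&(lab\[:,:,2\]-128<5)/lab[:,:,0]>110)\&(lab[:,:,2]-128<=4)/; s/np.ones((5,5))/np.ones((7,7))/" h.py
python3 - <<'E'
from h import *
jars('w9'); w=ld('w9.png'); cv2.imwrite('pics/v9.png',np.clip(1.3*w['frame'][:,:,::-1].astype(float),0,255).astype(np.uint8))
E
```

```text
[225, 156, 57, 54, 2462] [253.2 182.8] [ 0.42040302 -0.20985898  0.085     ] [141, 130, 130]
[72, 219, 39, 42, 1259] [ 91.  239.8] [ 0.46086965 -0.3793307   0.085     ] [138, 130, 130]
```

View pics/v9.png

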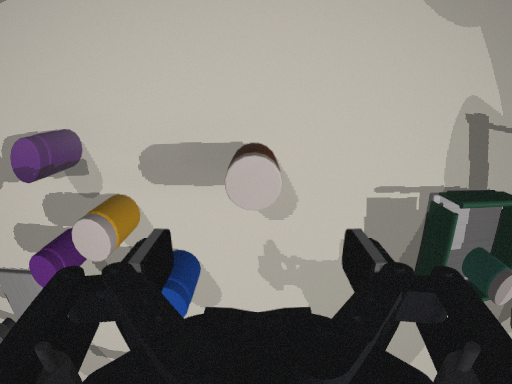

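Two lids found: brown at (253,183), giving (.420,-.210), and yellow at (91,240), giving (.461,-.379). Neither has moved. Teal is in the tray at right.

Emit:
step_arm([
  [[0,0.002,-0.002,0.04,0,0,0],[0,0.002,-0.002,0.08,0,0,0],[0,0.002,-0.002,0.11,0,0,0],[0,0.002,-0.002,0.128,0,0,0],[0,0.002,-0.002,0.128,0,0,0]],
])

```text
clock: 26.42
tcp_pos: [0.4202, -0.2079, 0.0221]
tcp_rot: [0.054, 0.999, 0.0, -0.001]
force: [-0.9, -0.7, 0.2]
grip_width: 0.0854
gripper_force: 0.0
```

Emit:
step_arm([
  [[1,0,0,0,0,0,0],[1,0,0,0,0,0,0],[1,0,0,0,0,0,0],[1,0,0,0,0,0,0]],
], force=40)

```text
clock: 26.92
tcp_pos: [0.4215, -0.2096, 0.024]
tcp_rot: [0.055, 0.998, -0.0, 0.001]
force: [-0.5, 1.1, 6.3]
grip_width: 0.0479
gripper_force: 40.0
```

Run:
```python
from h import *
s=observe(); print(s['tcp_pos'],s['force'],s['grip_width'])
go((sl(-.034,.034,.14),84),(sl(-.034,.034,.036),84))
```

```text
[ 0.42147114 -0.20955867  0.02403125] [-0.48992912  1.07222727  6.28583033] 0.047902348111359266
[-0.0686, 0.3267, -0.116, -0.0004, 0.0018, -0.006]
[-0.0684, 0.3268, -0.012, -0.0004, 0.0018, -0.006]
```

Emit:
step_arm([
  [[1,0,0,-0.03,0,0,0],[1,0,0,-0.08,0,0,0],[1,-0.01,0.02,-0.116,0,0,0],[1,-0.02,0.07,-0.116,0,0,0],[1,-0.03,0.12,-0.116,0,0,0],[1,-0.04,0.17,-0.116,0,0,0],[1,-0.05,0.22,-0.116,0,0,0],[1,-0.068,0.27,-0.116,0,0,0]],
])

```text
clock: 27.92
tcp_pos: [0.5184, 0.0533, 0.1397]
tcp_rot: [0.055, 0.998, 0.0, 0.0]
force: [1.7, -1.1, -2.0]
grip_width: 0.0478
gripper_force: 42.6
```

Emit:
step_arm([
  [[1,0,0.04,0,0,0,0],[1,0,0.056,0,0,0,0],[1,0,0.057,0,0,0,0],[1,0,0.057,0,0,0,0]],
])

```text
clock: 28.42
tcp_pos: [0.5243, 0.1072, 0.1392]
tcp_rot: [0.056, 0.998, -0.0, 0.0]
force: [0.6, -0.9, 0.2]
grip_width: 0.0479
gripper_force: 42.5
```

Run:
```python
from h import *
s=observe(); print(s['tcp_pos'],s['force'],s['grip_width'])
go((sl(-.034,.034,.036),84))
```

```text
[0.5242941  0.10724886 0.1391666 ] [ 0.55556455 -0.9485458   0.18570727] 0.04792416966747977
[-0.0012, 0.0006, 0.1032, -0.0003, 0.0001, -0.0068]
```

Emit:
step_arm([
  [[1,-0.001,0.001,0.03,0,0,0],[1,-0.001,0.001,0.06,0,0,0],[1,-0.001,0.001,0.085,0,0,0],[1,-0.001,0.001,0.097,0,0,0],[1,-0.001,0.001,0.102,0,0,0],[1,-0.001,0.001,0.103,0,0,0]],
])

```text
clock: 29.18
tcp_pos: [0.5259, 0.1089, 0.0365]
tcp_rot: [0.056, 0.998, 0.0, 0.0]
force: [-0.1, -0.2, -2.8]
grip_width: 0.0478
gripper_force: 42.5
```

Emit:
step_arm([
  [[0.32,0,0,0,0,0,0],[0.32,0,0,0,0,0,0],[0.32,0,0,0,0,0,0],[0.32,0,0,-0.04,0,0,0],[0.2,0,0,-0.1,0,0,0],[0,0,-0.05,-0.13,0,0,-0.18],[0,0,-0.11,-0.13,0,0,-0.36],[0,0.01,-0.17,-0.13,0,0,-0.54]],
])

```text
clock: 30.18
tcp_pos: [0.4996, -0.0519, 0.1666]
tcp_rot: [-0.204, 0.979, -0.0, 0.001]
force: [0.8, 0.2, 0.4]
grip_width: 0.0856
gripper_force: 0.0
```

Run:
```python
from h import *
s=observe(); print(s['tcp_pos'],s['force'],s['grip_width'])
go((np.r_[.461,-.379,.17],160))
```

```text
[ 0.49961011 -0.05191737  0.16656492] [0.84420571 0.16429919 0.42435891] 0.08556377734839041
[0.166, -0.2844, -0.0034, -0.0011, 0.0008, -0.8109]
```

Emit:
step_arm([
  [[0,0.03,-0.05,0,0,0,-0.17],[0,0.06,-0.1,0,0,0,-0.34],[0,0.09,-0.15,0,0,0,-0.51],[0,0.12,-0.2,0,0,0,-0.68],[0,0.15,-0.25,0,0,0,-0.81],[0,0.166,-0.284,0,0,0,-0.81],[0,0.166,-0.284,0,0,0,-0.81],[0,0.166,-0.284,0,0,0,-0.81]],
])

```text
clock: 31.18
tcp_pos: [0.4587, -0.3764, 0.166]
tcp_rot: [-0.571, 0.821, 0.0, 0.0]
force: [-0.6, 0.8, 1.1]
grip_width: 0.0856
gripper_force: 0.0
```

Run:
```python
from h import *
print(observe()['tcp_pos']); jars('w10')
go((np.r_[.461,-.379,.023],160))
```

```text
[ 0.4587367  -0.37635413  0.16595065]
[227, 152, 54, 52, 2230] [253.3 177.5] [ 0.46150057 -0.38148041  0.085     ] [148, 130, 131]
[0.0021, -0.0031, 0.1431, 0.0001, 0.0002, -0.0063]
```

Emit:
step_arm([
  [[0,0.0025,-0.0032,0.05,0,0,0],[0,0.0025,-0.0032,0.09,0,0,0],[0,0.0025,-0.0032,0.12,0,0,0],[0,0.0025,-0.0032,0.143,0,0,0],[0,0.0025,-0.0032,0.143,0,0,0]],
])

```text
clock: 31.85
tcp_pos: [0.4603, -0.3784, 0.022]
tcp_rot: [-0.571, 0.821, 0.001, -0.0]
force: [-0.2, 0.0, -0.0]
grip_width: 0.0854
gripper_force: 0.0
```

Emit:
step_arm([
  [[1,0,0,0,0,0,0],[1,0,0,0,0,0,0],[1,0,0,0,0,0,0],[1,0,0,0,0,0,0]],
], force=40)

```text
clock: 32.35
tcp_pos: [0.4616, -0.3807, 0.0245]
tcp_rot: [-0.571, 0.821, -0.001, 0.0]
force: [-0.4, 1.7, 8.8]
grip_width: 0.0481
gripper_force: 40.1
```

Emit:
step_arm([
  [[1,0,0,-0.03,0,0,0],[1,0,0,-0.08,0,0,0],[1,0,0,-0.13,0,0,0],[1,0,0,-0.13,0,0,0]],
])

```text
clock: 32.85
tcp_pos: [0.4627, -0.3818, 0.1576]
tcp_rot: [-0.571, 0.821, -0.003, 0.001]
force: [0.2, -0.1, -2.1]
grip_width: 0.0478
gripper_force: 42.0
```

Run:
```python
from h import *
s=observe(); print(s['tcp_pos'],s['force'],s['grip_width'])
go((sl(.034,-.034,.15),174),(sl(.034,-.034,.036),174))
```

```text
[ 0.46267632 -0.38175704  0.15762041] [ 0.23059181 -0.08444039 -2.10374526] 0.04783395944712449
[-0.4317, 0.029, 0.0064, -0.0065, -0.0032, -0.2514]
[-0.432, 0.0298, 0.1204, -0.0065, -0.0032, -0.2514]
```

Emit:
step_arm([
  [[1,-0.055,0.004,0.003,0,0,-0.04],[1,-0.11,0.008,0.006,0,0,-0.08],[1,-0.165,0.012,0.006,0,0,-0.12],[1,-0.22,0.016,0.006,0,0,-0.16],[1,-0.275,0.02,0.006,0,0,-0.2],[1,-0.33,0.024,0.006,0,0,-0.25],[1,-0.385,0.027,0.006,0,0,-0.25],[1,-0.432,0.029,0.006,0,0,-0.25]],
])

```text
clock: 33.85
tcp_pos: [0.5843, 0.0368, 0.1465]
tcp_rot: [-0.669, 0.743, 0.0, -0.0]
force: [0.1, 0.3, -1.1]
grip_width: 0.0476
gripper_force: 41.9
```

Emit:
step_arm([
  [[1,0,0,0,0,0,0],[1,0,0,0,0,0,0],[1,0,0,0,0,0,0]],
])

```text
clock: 34.22
tcp_pos: [0.5839, 0.0337, 0.1469]
tcp_rot: [-0.668, 0.744, 0.0, -0.0]
force: [-0.5, -0.0, -1.0]
grip_width: 0.048
gripper_force: 41.9
```

Run:
```python
from h import *
s=observe(); print(s['tcp_pos'],s['force'],s['grip_width'])
go((sl(.034,-.034,.036),174)); jars('w11')
```

```text
[0.58392378 0.03369868 0.14690968] [-0.51276503 -0.04511716 -0.95694103] 0.048040102241209484
[0.0005, -0.0022, 0.1109, 0.0003, -0.0002, -0.0026]
[205, 210, 106, 94, 7958] [257.3 256.2] [0.59169334 0.097119   0.085     ] [160, 130, 131]
```

Emit:
step_arm([
  [[1,0.0005,-0.002,0.03,0,0,0],[1,0.0005,-0.002,0.06,0,0,0],[1,0.0005,-0.002,0.085,0,0,0],[1,0.0005,-0.002,0.103,0,0,0],[1,0.0005,-0.002,0.11,0,0,0],[1,0.0005,-0.002,0.111,0,0,0]],
])

```text
clock: 35.02
tcp_pos: [0.5863, 0.0335, 0.0364]
tcp_rot: [-0.668, 0.744, -0.0, 0.0]
force: [-0.9, -0.5, -0.5]
grip_width: 0.0482
gripper_force: 42.7
```

Emit:
step_arm([
  [[0.32,0,0,0,0,0,0],[0.32,0,0,0,0,0,0],[0.32,0,0,0,0,0,0],[0.32,0,0,-0.04,0,0,0],[0.2,0,0,-0.1,0,0,0],[0,0,0,-0.15,0,0,0],[0,0,0.05,-0.2,0,0,0],[0,0,0.1,-0.25,0,0,0]],
])

```text
clock: 36.02
tcp_pos: [0.4972, 0.0435, 0.2757]
tcp_rot: [-0.669, 0.744, -0.0, 0.0]
force: [-0.1, 0.5, 0.5]
grip_width: 0.0854
gripper_force: 0.0
```

Run:
```python
from h import *
s=observe(); print(s['tcp_pos'],s['force'],s['qpos']); w=snap('wrist','w12.png'); e=snap('scene','s12.png')
a=cv2.resize(w['frame'][:,:,::-1],(480,360)); b=cv2.resize(e['frame'][90:270,210:370,::-1],(320,360))
cv2.imwrite('pics/v12.png',np.clip(1.3*np.hstack([a,b]).astype(float),0,255).astype(np.uint8))
np.save('pics/s12s.npy',s,allow_pickle=True)
```

```text
[0.49718227 0.04346068 0.27571571] [-0.08262924  0.52812193  0.49574279] [ 8.71619727e-02  2.13386314e-01  1.57484930e-01  1.51476839e+00
  4.36527447e-05 -1.37746860e+00]
```

View pics/v12.png

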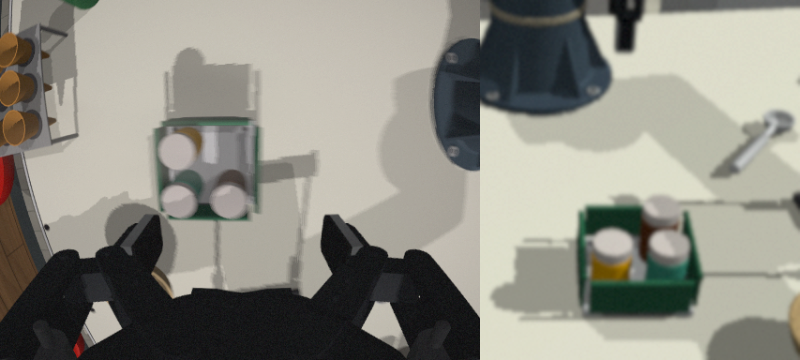

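Yellow, teal and brown all stand upright in the tray. Next I'll move above the lamp, and also check the white objects at the scene's upper right for a pink jar.

Run:
```python
from h import *
go((np.r_[.505,.37,.31],94.5))
```

```text
[-0.3252, 0.0263, -0.0297, -0.0049, 0.0063, 1.3868]
```

Emit:
step_arm([
  [[0,0,0,-0.03,0,0,0.18],[0,-0.05,0.005,-0.03,0,0,0.36],[0,-0.1,0.01,-0.03,0,0,0.54],[0,-0.15,0.015,-0.03,0,0,0.72],[0,-0.2,0.02,-0.03,0,0,0.9],[0,-0.25,0.025,-0.03,0,0,1.08],[0,-0.3,0.026,-0.03,0,0,1.26],[0,-0.325,0.026,-0.03,0,0,1.387]],
])

```text
clock: 37.12
tcp_pos: [0.5066, 0.3718, 0.3033]
tcp_rot: [-0.037, 0.999, -0.0, -0.0]
force: [0.1, -0.6, -0.1]
grip_width: 0.0852
gripper_force: 0.0
```

Emit:
step_arm([
  [[0,0,0,0,0,0,0],[0,0,0,0,0,0,0]],
])

```text
clock: 37.38
tcp_pos: [0.507, 0.3688, 0.3042]
tcp_rot: [-0.04, 0.999, -0.0, -0.0]
force: [-0.2, 0.1, -0.2]
grip_width: 0.0854
gripper_force: 0.0
```

Run:
```python
from h import *
s=observe(); print(s['tcp_pos'],s['force'],s['qpos']); w=snap('wrist','w13.png'); e=snap('scene','s13.png')
np.save('pics/s13s.npy',s,allow_pickle=True); t=snap('top','t13.png')
a=cv2.resize(w['frame'][:,:,::-1],(512,384)); b=cv2.resize(e['frame'][60:240,370:502,::-1],(282,384))
c=cv2.resize(t['frame'][290:384,0:200,::-1],(400,188)); c=np.hstack([c,np.zeros((188,394,3),np.uint8)])
cv2.imwrite('pics/v13.png',np.clip(1.3*np.vstack([np.hstack([a,b]),c]).astype(float),0,255).astype(np.uint8))
```

```text
[0.50698255 0.36879425 0.30423765] [-0.17006222  0.06056808 -0.24883822] [ 6.29001489e-01  5.42313497e-01  7.11353552e-01  1.74010729e+00
 -1.84909835e-04  5.49490836e-01]
```

View pics/v13.png

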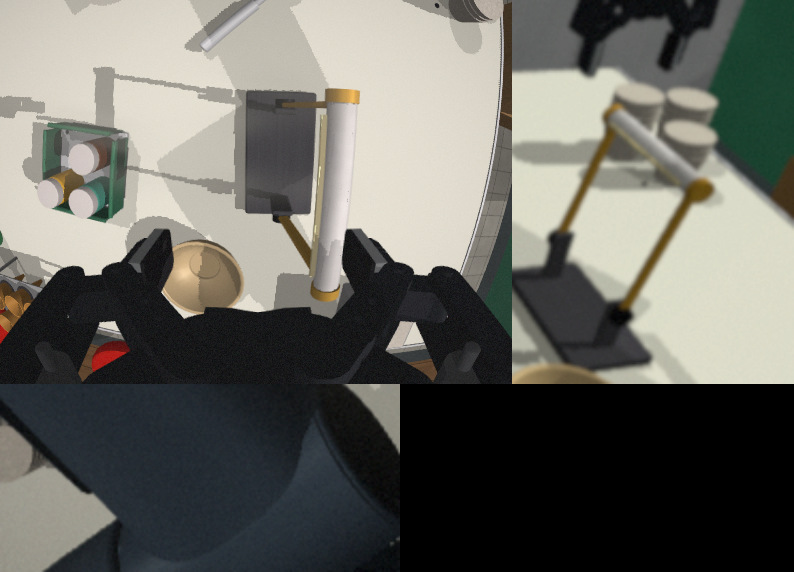

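The tube in the wrist view runs from (343,90) to (324,298), and the foot corners are (246,92), (316,92), (314,213) and (246,213). The white things are large cream tubs, so the pink jar is absent.

Run:
```python
from h import *
from scipy.optimize import brentq
np.set_printoptions(precision=4,suppress=True)
s=np.load('pics/s13s.npy',allow_pickle=True).item(); w=ld('w13.png')
F=[watz(w,s,*p,.016) for p in[(246,92),(316,92),(314,213),(246,213)]]; fc=np.mean(F,0); print(F,fc)
a=F[0]+F[1]-F[2]-F[3]; print(np.degrees(np.arctan2(-a[1],-a[0])),np.linalg.norm(F[0]-F[3]),np.linalg.norm(F[0]-F[1]))
for pv in(fc[:2],np.array([.5107+.0024,.4039-.0015])):
  ny=np.array([np.sin(np.radians(4.5)),-np.cos(np.radians(4.5))])
  def f(z):
    m=(watz(w,s,343,90,z)+watz(w,s,324,298,z))/2; return ((m[:2]-pv)@ny)**2+(z-.075)**2-.18**2
  z=brentq(f,.15,.28); e=[watz(w,s,343,90,z),watz(w,s,324,298,z)]; m=np.mean(e,0)
  print(z,e,m,np.linalg.norm(e[0]-e[1]),'ang',np.degrees(np.arctan2(z-.075,(m[:2]-pv)@ny)))
d=ld('top0.png')
B=lambda x,y:((x-550+.5)/2.7-.5+55,(y+.5)/5-.5+125)
pv=np.array([.5107,.4039]); 
def f(z):
    m=(atz(d,*B(592,92),z)+atz(d,*B(598,424),z))/2; return ((m[:2]-pv)@ny)**2+(z-.075)**2-.18**2
z=brentq(f,.15,.28); print('top',z,(atz(d,*B(592,92),z)+atz(d,*B(598,424),z))/2)
```

```text
[array([0.4198, 0.3444, 0.016 ]), array([0.4094, 0.4524, 0.016 ]), array([0.6065, 0.4721, 0.016 ]), array([0.615 , 0.3585, 0.016 ])] [0.5127 0.4069 0.016 ]
4.9220046903255685 0.19575597749388476 0.10847208468666811
0.25296508713712096 [array([0.4219, 0.4282, 0.253 ]), array([0.6076, 0.44  , 0.253 ])] [0.5147 0.4341 0.253 ] 0.18602075039782312 ang 98.62351416322689
0.25218570436463633 [array([0.4219, 0.4284, 0.2522]), array([0.6081, 0.4403, 0.2522])] [0.515  0.4344 0.2522] 0.18666268451558232 ang 100.14503883517669
top 0.25251325826628196 [0.5093 0.4337 0.2525]
```

Run:
```python
from h import *
go((np.r_[.512,.434,.199],94.5))
```

```text
[-0.01, 0.065, 0.1059, 0.0002, 0.0005, -0.0007]
```

Emit:
step_arm([
  [[0,-0.01,0.035,0,0,0,0],[0,-0.01,0.065,0,0,0,0],[0,-0.01,0.065,0,0,0,0],[0,-0.01,0.065,0.03,0,0,0],[0,-0.01,0.065,0.06,0,0,0],[0,-0.01,0.065,0.09,0,0,0],[0,-0.01,0.065,0.106,0,0,0],[0,-0.01,0.065,0.106,0,0,0]],
])

```text
clock: 38.52
tcp_pos: [0.5115, 0.4334, 0.1981]
tcp_rot: [-0.039, 0.999, -0.0, -0.0]
force: [0.3, -0.3, 1.2]
grip_width: 0.0854
gripper_force: 0.0
```

Emit:
step_arm([
  [[1,0,0,0,0,0,0],[1,0,0,0,0,0,0],[1,0,0,0,0,0,0],[1,0,0,0,0,0,0],[1,0,0,0,0,0,0]],
], force=40)

```text
clock: 39.15
tcp_pos: [0.5119, 0.435, 0.1989]
tcp_rot: [-0.039, 0.999, 0.0, 0.0]
force: [-0.0, -1.1, 4.7]
grip_width: 0.0226
gripper_force: 39.0
```

Emit:
step_arm([
  [[1,0,-0.007,-0.001,0,0,0],[1,0,-0.0218,-0.0023,0,0,0],[1,0,-0.0375,-0.0025,0,0,0],[1,0,-0.053,-0.001,0,0,0],[1,0,-0.0685,0.0016,0,0,0],[1,0,-0.0837,0.0059,0,0,0],[1,0,-0.0913,0.0084,0,0,0],[1,0,-0.0913,0.0084,0,0,0]],
])

```text
clock: 40.15
tcp_pos: [0.5185, 0.3432, 0.1903]
tcp_rot: [-0.039, 0.999, -0.0, -0.0]
force: [-5.3, -5.1, 7.2]
grip_width: 0.0227
gripper_force: 41.5
```

Run:
```python
from h import *
s=observe(); print(s['tcp_pos'],s['tcp_rot'],s['force'],s['grip_width'],s['qpos'])
```

```text
[0.5185332  0.34323451 0.19032678] [-3.86172431e-02  9.99254045e-01 -1.26336492e-04 -2.14985418e-04] [-5.31550947 -5.12757951  7.24127753] 0.022693345890223735 [5.84714542e-01 4.77905759e-01 3.16496423e-01 1.40988565e+00
 7.37949123e-06 5.07460842e-01]
```

Smooth so far. Continue from 70° to 50°.

Emit:
step_arm([
  [[1,0,-0.0073,0.0029,0,0,0],[1,0,-0.0145,0.006,0,0,0],[1,0,-0.0215,0.0095,0,0,0],[1,0,-0.0284,0.0132,0,0,0],[1,0,-0.0351,0.0174,0,0,0],[1,0,-0.0416,0.0217,0,0,0],[1,0,-0.0541,0.0312,0,0,0],[1,0,-0.0541,0.0312,0,0,0]],
])

```text
clock: 41.15
tcp_pos: [0.5228, 0.2895, 0.1581]
tcp_rot: [-0.039, 0.999, -0.0, -0.001]
force: [0.9, 1.4, -7.3]
grip_width: 0.0226
gripper_force: 41.4
```

Run:
```python
from h import *
s=observe(); print(s['tcp_pos'],s['force'],s['grip_width'])
ny=np.array([np.sin(np.radians(4.5)),-np.cos(np.radians(4.5))]); print((s['tcp_pos'][:2]-[.513,.4045])@ny)
e=snap('scene','s14.png'); w=snap('wrist','w14.png'); np.save('pics/s14s.npy',s,allow_pickle=True)
a=cv2.resize(w['frame'][:,:,::-1],(512,384)); b=cv2.resize(e['frame'][90:250,360:480,::-1],(288,384))
cv2.imwrite('pics/v14.png',np.clip(1.3*np.hstack([a,b]).astype(float),0,255).astype(np.uint8))
```

```text
[0.5228208  0.28953483 0.15813528] [ 0.8513669   1.44893096 -7.34584822] 0.02262258795208612
0.11538130292712119
```

Emit:
step_arm([
  [[0.5,0,0,0,0,0,0],[0.3,0,0,0,0,0,0],[0.2,0,0,0,0,0,0],[0.2,0,0,-0.02,0,0,0],[0.2,0,0,-0.05,0,0,0],[0.2,0,0,-0.1,0,0,0],[0.2,0,0,-0.15,0,0,0],[0.2,0,0,-0.15,0,0,0]],
])

```text
clock: 42.25
tcp_pos: [0.5244, 0.2907, 0.3129]
tcp_rot: [-0.039, 0.999, 0.002, 0.003]
force: [0.6, -0.1, 0.1]
grip_width: 0.0681
gripper_force: 0.0
```

Emit:
step_arm([
  [[0.2,0,0,0,0,0,0],[0.2,0,0,0,0,0,0],[0.2,0,0,0,0,0,0],[0.2,0,0,0,0,0,0]],
])

```text
clock: 42.75
tcp_pos: [0.5229, 0.2898, 0.3085]
tcp_rot: [-0.039, 0.999, -0.0, -0.0]
force: [-0.3, -0.0, 0.2]
grip_width: 0.0683
gripper_force: 0.0
```

Run:
```python
from h import *
s=observe(); print(s['tcp_pos'],s['force'])
e=snap('scene','s15.png'); w=snap('wrist','w15.png'); np.save('pics/s15s.npy',s,allow_pickle=True)
a=w['frame'][:,:,::-1]; b=cv2.resize(e['frame'][90:270,240:480,::-1],(288,216)); c=cv2.resize(e['frame'][140:220,360:450,::-1],(288,168),interpolation=cv2.INTER_CUBIC)
cv2.imwrite('pics/v15.png',np.clip(1.3*np.hstack([a,np.vstack([b,c])]).astype(float),0,255).astype(np.uint8))
```

```text
[0.5228724  0.28983904 0.30846575] [-0.27647417 -0.03047774  0.15367422]
```

View pics/v15.png

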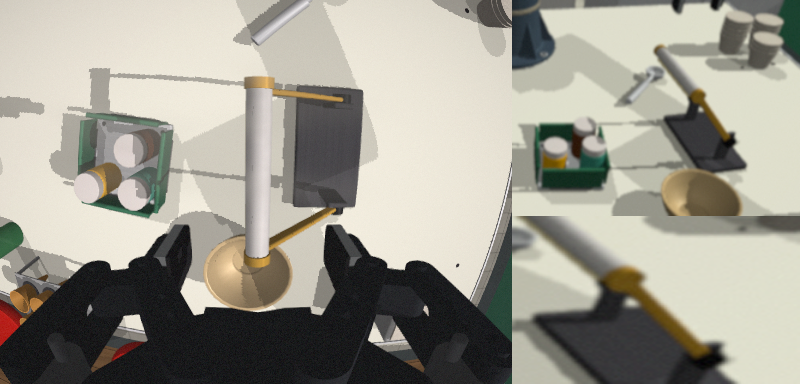

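The tray is upright with its jars. The lamp leans over towards it, with the tube from (258,77) to (258,264) and the foot at (296,86), (363,90), (357,210) and (293,203). I'll compute the angle and compare it again after waiting.

Emit:
step_arm([
  [[0.2,0,0,0,0,0,0],[0.2,0,0,0,0,0,0],[0.2,0,0,0,0,0,0],[0.2,0,0,0,0,0,0],[0.2,0,0,0,0,0,0],[0.2,0,0,0,0,0,0],[0.2,0,0,0,0,0,0],[0.2,0,0,0,0,0,0]],
])

```text
clock: 43.85
tcp_pos: [0.5231, 0.2899, 0.3088]
tcp_rot: [-0.039, 0.999, 0.0, 0.0]
force: [-0.0, 0.1, -0.9]
grip_width: 0.0685
gripper_force: 0.0
```

Emit:
step_arm([
  [[0.2,0,0,0,0,0,0],[0.2,0,0,0,0,0,0],[0.2,0,0,0,0,0,0],[0.2,0,0,0,0,0,0],[0.2,0,0,0,0,0,0],[0.2,0,0,0,0,0,0],[0.2,0,0,0,0,0,0],[0.2,0,0,0,0,0,0]],
])

```text
clock: 44.85
tcp_pos: [0.523, 0.2899, 0.3088]
tcp_rot: [-0.039, 0.999, -0.0, -0.0]
force: [-0.4, -0.4, 0.2]
grip_width: 0.0684
gripper_force: 0.0
```

Run:
```python
from h import *
from scipy.optimize import minimize_scalar
s=np.load('pics/s15s.npy',allow_pickle=True).item(); w=ld('w15.png')
F=[watz(w,s,*p,.016) for p in[(296,86),(363,90),(357,210),(293,203)]]; fc=np.mean(F,0); print(fc)
ny=np.array([np.sin(np.radians(4.5)),-np.cos(np.radians(4.5))])
for pv in(fc[:2],np.array([.513,.4045])):
    def f(a):
        z=.075+.18*np.sin(a); m=(watz(w,s,258,77,z)+watz(w,s,258,264,z))/2; return ((m[:2]-pv)@ny-.18*np.cos(a))**2
    print(np.degrees(minimize_scalar(f,bounds=(.3,1.4),method='bounded').x))
w2=snap('wrist','w16.png'); d=cv2.absdiff(w['frame'],w2['frame']).max(2); print('changed px',(d>40).sum(), d.mean())
t=snap('top','t16.png')
d=ld('top0.png')
g=lambda f:cv2.cvtColor(f,cv2.COLOR_RGB2GRAY)
for n,(u,v) in dict(soda=(328,105),bowl=(147,112),scoop=(132,257),blue=(346,171),p1=(394,184),p2=(388,227)).items():
    tm=g(d['frame'])[v-14:v+15,u-14:u+15]; sr=g(t['frame'])[v-24:v+25,u-24:u+25]
    r=cv2.matchTemplate(sr,tm,cv2.TM_CCOEFF_NORMED); _,mx,_,l=cv2.minMaxLoc(r); print(n,round(mx,2),(l[0]-10,l[1]-10))
```

```text
[0.51315894 0.40509271 0.016     ]
50.320708308772105
50.55936928799607
changed px 98 2.80303955078125
soda 1.0 (0, 0)
bowl 0.96 (0, 0)
scoop 0.08 (6, 6)
blue 0.9 (0, 0)
p1 0.97 (0, 0)
p2 0.89 (0, 0)
```

```bash
python3 -c "
from station import order; print(order.hand_in())"
```

```text
the job is handed in; nothing more can be done
None
```

I handed the job in at about 45 s: all four tray sides are upright (roughly 89–92°), the yellow, brown and teal jars stand in the tray (no pink one was there), and the lamp stayed at about 50° for over 2 s after I let go; the bowl and bottle did not move, and the scoop looked untouched but the top-camera check couldn't confirm it.

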